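# Take the air temperature in a rearing jar

### The job

Stand the glass jar whose lid has the open port upright in the middle of the warming plate, setting it down without dropping or tipping it, and let go. Then draw the stem thermometer out of the tube rack by its handle and lower the stem through the port, without ever touching the port or the jar with it, until the tip is about half-way down inside the jar; finish while still holding it there, upright, still and centred in the port, touching nothing but your grip. Leave the other jar, the bottle and the tubes where they stand.

Things in the scene. Friction and masses are not known exactly. Their poses are not given: they have to be found in the camera images.
- jar_mid (a point): The jar to be measured: clear glass, 55 mm diameter, 94 mm high, 0.13 to 0.23 kg, upright on the bench. White screw lid 59 mm in diameter (68 to 86 mm above the underside; can be gripped from above) with a grey port sleeve, 22 mm outer diameter, standing 8 mm up from its middle. Inside, the floor is 5 mm and the lid 80 mm above the underside. Point on its axis 47 mm above its underside; z up.
- jar_port (a point): Mouth of the port in the jar's lid: centre of the open top end of the grey sleeve, 47 mm above jar_mid, z along the bore, up. Round straight bore, 15 mm in diameter and 22 mm long, open right through into the jar.
- sparejar_mid (a point): Bystander: a second jar of the same glass and white lid, but the lid is plain, without a port. 59 mm in diameter, 86 mm high; point on its axis 43 mm above its underside.
- warmer_top (a point): Slim warming plate, fixed: white housing 200 x 200 mm, 37 mm high, with a flat white ceramic plate 170 x 170 mm on it. This point is the centre of the ceramic plate's top face, 45 mm above the bench, z up; -x faces the side with the knob and display. The housing's centre lies 10 mm to -x of this point.
- rack: Green tube rack, fixed, 190 mm (x) by 76 mm (y), 125 mm high. Origin: centre of its underside, on the bench. Top plate with 17 mm holes at x = -72, -36, 0, 36, 72 mm, y = -18 and 18 mm. The thermometer hangs in one end hole of the y = -18 mm row, tube1 in the other end hole of that row, tube2 in the middle hole of the other row.
- thermo_handle (a point): Stem thermometer, 0.05 to 0.08 kg, hanging upright in the rack. Point to grip, in the middle of its flat-sided white handle: 22 mm (its x) by 16 mm (its y: grip across this), from 26 mm below to 37 mm above the point. A grey collar, 26 mm in diameter, lies between 34 and 26 mm below the point and rests on the rack's top plate. z along the stem, up.
- thermo_stem (a point): Point on the thermometer's stem axis 40 mm above its tip (109 mm below thermo_handle), which lies within the bore when the tip is half-way down in the jar. The steel stem is 5 mm in diameter and reaches 115 mm below the collar's underside.
- thermo_tip (a point): Lower, pointed end of the thermometer's stem, 149 mm below thermo_handle; z along the stem, up.
- tube1_cap (a point): Bystander: capped plastic tube in the rack. Centre of its white cap, 23 mm in diameter and 14 mm high, lying on the rack's top plate.
- tube2_cap (a point): Bystander: second capped tube in the rack, same make. Centre of its cap.
- bottle_mid (a point): Bystander: amber reagent bottle, 60 mm in diameter, 130 mm high, standing beyond the warming plate, towards the rack. Point on its axis 65 mm up.
Not all that is in view belongs to the job. What is shaped like the part that bears jar_mid but purple is not meant.

How it is judged (in metres and radians):
On the way, in this order (a step that is already met when the one before it is completed fails the run):
1. the jar with the port stands upright in the middle of the warming plate, let go and at rest (horizontal distance between jar_mid and warmer_top below 0.035 m and z of jar_mid in the frame of warmer_top below 0.05 m and angle between jar_mid's own z axis and vertical below 0.08 rad and contact force between the fingers and jar below 0.05 N and linear speed of jar below 0.02 m/s), for 0.2 s.
2. the thermometer is held by the fingers with its whole stem clear above the rack (z of thermo_tip in the frame of rack above 0.125 m and contact force between the fingers and thermo above 0.5 N), for 0.1 s.
At the end, for the whole second after the job is handed in: The jar stands free, upright, still, within 35 mm of the plate's centre; the fingers alone hold the thermometer still, within 0.08 rad of upright, tip 35 to 67 mm below the port's mouth, stem within 3 mm of the port's axis at the bore and 6 mm at the tip, not touching the jar (all of step 1 and contact force between each of the arm, thermo and jar below 0.05 N and z of thermo_tip in the frame of jar_port between -0.067 and -0.035 m and horizontal distance between thermo_stem and jar_port below 0.003 m and horizontal distance between thermo_tip and jar_port below 0.006 m and angle between thermo_tip's own z axis and vertical below 0.08 rad and contact force between the fingers and thermo above 0.5 N and linear speed of thermo below 0.015 m/s); the arm keeps its last pose, push and grip.
It fails at once if the thermometer touches the port or the jar (contact force between thermo and jar above 0.2 N).
It fails at once if the jar is tipped (over 0.35 rad) (angle between jar_mid's own z axis and vertical above 0.35 rad).
It fails at once if the jar is dropped (falls free faster than 0.4 m/s) (linear speed of jar above 0.4 m/s and contact force between the fingers and jar below 0.05 N).
It fails at once if the other jar, the bottle or a tube is moved by more than 20 mm (distance of any of sparejar_mid, bottle_mid, tube1_cap, tube2_cap from where it was at the start of the episode above 0.02 m).
It also fails if it takes over 64 s, if anything falls off the work surface, if the arm or the gripper's body presses on something with over 40 N, if the wrist force passes 120 N, or if a joint passes its speed limit or range.

### The arm

A 6-joint arm with a two-finger parallel gripper is mounted at the origin on the work surface. World frame = base frame: x ahead of the robot, y to its left, z up, the work surface at z = 0. Lengths are in mm, angles in rad, forces in N, time in s.
With the tool pointing down it reaches from about 400 to 925 mm from the base axis. Payload 12.5 kg.
Tool frame: the origin (TCP) lies at the very end of the fingers, on their centre line; the grasp point (between the pads) lies 19 mm behind it; y points along the fingers, z is the direction in which the jaws open and shut, and the axes are right-handed (so a half turn about y gives the same grasp; the last joint's range is limited). The gripper opens to 95 mm and grips with 3 to 60 N. Pads are 20 mm wide; open, the fingers measure 119 mm over their backs; the gripper's body (75 mm by 180 mm) begins 59 mm behind the grasp point.
Start: joints at [-1.37, 0.491, 1.559, -0, 1.092, -0.106], TCP at [188.779, -595.827, 214.661] pointing down, gripper open.
Joint ranges: [-3.1, 3.1], [-0.84, 2.19], [0.05, 2.79], [-1.13, 4.28], [0.06, 2.93], [-2.69, 2.69]. Speed limits (rad/s): [2.22, 2.22, 2.79, 3.14, 3.14, 3.14].

### API

Orientations are given as [roll, pitch, yaw] about the fixed x, y, z axes, in that order (R = Rz(yaw) Ry(pitch) Rx(roll)).
In Python, from cell import env, optics gives the robot as it stands.
- The arm moves only by the tool drive_tool, never from a script. Its argument "steps" is a list of rows, each an object with "slide": the shift along the tool's x, y, z in m, a list of three; "dr": the turn, a rotation vector about the tool's x, y, z in rad, a list of three; "fingers": the finger opening in m, from 0 to 0.0951. A call has 1 to 5 rows; each row is the pose to reach, as a shift and turn from the pose commanded when the call began, along the tool's axes at that moment; what a row does not reach only later rows make up. A row lasts 1/12 s, in which the tool goes at most 41.7 mm and 7.16 degrees, less where a joint would pass 70% of its speed; a pose out of reach is approached as far as the arm can. A call with a gripper value outside its range is refused whole. The fingers move at their own pace and stop on an object; the grip force is fixed at half the most. Time passes only in rows, so rows that repeat a pose let the fingers close. It gives the time, the measured TCP pose, the force and the opening at its end, in the units of the state.
- env.state(): the state, without advancing time (a new reading comes with each control period).
- optics.read_camera(name): name is "scene" or "side" or "wrist"; returns the picture (420x560x3 uint8, red, green, blue); there is no depth.
- optics.camera_model(name): a dict with "mtx" (3x3 intrinsics, pixels), "R" (3x3) and "t" (3): a world point X has camera coordinates R X + t. Camera axes: x right, y down, z forward; pixel columns grow to the right and rows downward; lengths in mm; the calibration is good to about 2 mm. A picture is of the moment at which its call begins: read the wrist's pose just before it. camera_model takes no time and is no camera call; for the wrist camera it gives the pose at the moment of the call.
- env.job_done(): hands the job in, once; it reports no verdict.
The state is a dict: "t": time; "joints": joint angles; "qvel": joint speeds; "tau": joint torques, N m; "eef_pos": TCP position; "tcp_rot": TCP orientation; "ft_force": force on the tool from outside, world axes, zero at the start; "moment": the same for the moment, N m; "opening": opening from 0.0 (shut) to 1.0 (fully open).
Only numpy, scipy, OpenCV 4.12 (cv2) and the standard library are available. Lean on these libraries where they do the work, as an engineer would, in place of code of your own. Each camera call takes 0.05 s, during which the arm holds its last target.

## Working session

There is one attempt and no reset: what is moved stays moved. The work goes in short steps, Python scripts to look and compute and a tool call to move; the robot and the scene stay as the last step left them, time stands still between calls to the robot, and variables do not carry over. Pictures are saved under pics/ and viewed, and the job is handed in when it is done.

Besides the shell and the picture viewer there is one more tool, called as a command line: name --argument value ..., lists and objects as JSON in quotes. drive_tool: Moves the arm, as the interface text tells. Its arguments: {"type":"object","properties":{"steps":{"type":"array","items":{"type":"object","properties":{"slide":{"type":"array","items":{"type":"number"}},"dr":{"type":"array","items":{"type":"number"}},"fingers":{"type":"number"}}}}},"required":["steps"]}

```bash
ls; mkdir -p pics; python3 - <<'E'
from cell import env, optics
import cv2, numpy as np
print(env.state())
for n in ("scene","side","wrist"):
    m=optics.camera_model(n); im=optics.read_camera(n)
    cv2.imwrite(f"pics/{n}0.png",im[:,:,::-1]); print(n,{k:np.round(v,3).tolist() for k,v in m.items()})
E
```

```text
pics
{'t': 0.0, 'joints': array([-1.36960981e+00,  4.91552623e-01,  1.55942915e+00,  2.11133463e-05,
        1.09164917e+00, -1.05614572e-01]), 'qvel': array([ 3.33579836e-05,  4.27156658e-04,  7.06247512e-04, -4.73628036e-04,
       -2.43564116e-03, -9.38094751e-04]), 'tau': array([-7.16699760e-04, -6.12655592e+01, -2.58180803e+01,  6.92380127e-02,
        4.83313180e-02, -7.46129422e-05]), 'eef_pos': array([ 188.73035123, -595.59311947,  214.07303401]), 'tcp_rot': array([-1.57182685e+00,  1.28075767e-04, -2.83480138e+00]), 'ft_force': array([0.04125935, 0.49249569, 0.5896508 ]), 'moment': array([ 0.03078159, -0.00475823,  0.01420968]), 'opening': 0.9960530352458995}
scene {'mtx': [[400.506, 0.0, 282.604], [0.0, 400.506, 205.106], [0.0, 0.0, 1.0]], 'R': [[-0.658, 0.753, -0.014], [0.58, 0.494, -0.648], [-0.481, -0.434, -0.762]], 't': [411.384, -246.257, 1254.745]}
side {'mtx': [[483.283, 0.0, 282.304], [0.0, 483.283, 208.95], [0.0, 0.0, 1.0]], 'R': [[-0.968, -0.25, -0.017], [-0.14, 0.596, -0.79], [0.208, -0.763, -0.612]], 't': [576.513, 208.475, 1094.179]}
wrist {'mtx': [[336.246, 0.0, 278.51], [0.0, 336.246, 205.923], [0.0, 0.0, 1.0]], 'R': [[0.302, -0.953, -0.0], [-0.918, -0.291, 0.269], [-0.256, -0.081, -0.963]], 't': [-624.25, -30.394, 390.455]}
```

View pics/scene0.png

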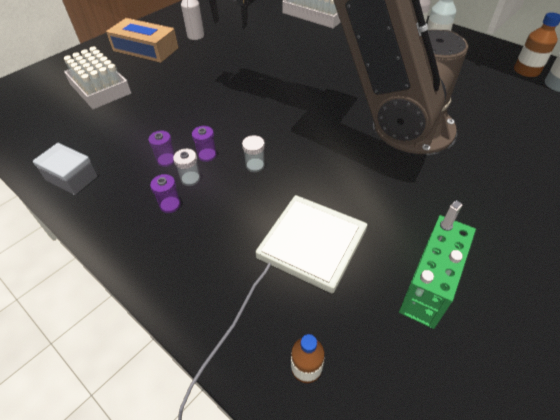

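View pics/side0.png

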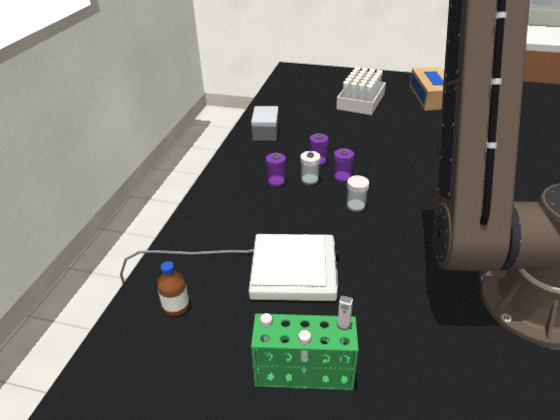

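View pics/wrist0.png

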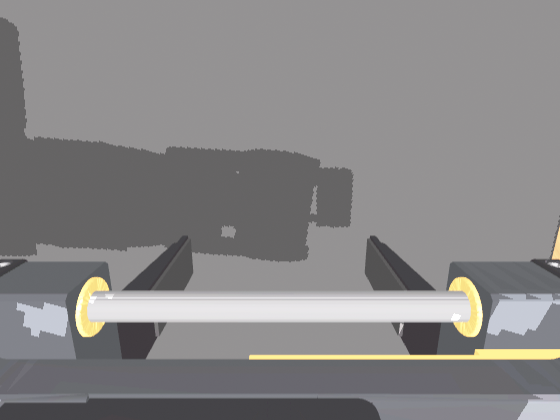

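Candidates in the scene view: a white-lidded clear jar with a grey port at (186,158), a plain white-lidded jar at (254,150), and purple look-alikes at (161,145), (204,140) and (165,190). I choose (186,158) and will check it in a close crop.

```bash
python3 - <<'E'
import cv2, numpy as np
a=cv2.imread("pics/scene0.png");b=cv2.imread("pics/side0.png")
def c(im,x,y,w,h,s): return cv2.resize(im[y:y+h,x:x+w],(w*s,h*s),interpolation=cv2.INTER_CUBIC)
cv2.imwrite("pics/c1.png",np.vstack([c(a,140,115,140,100,5)[:500]]))
cv2.imwrite("pics/c2.png",c(b,255,125,140,100,5))
cv2.imwrite("pics/c3.png",c(a,390,190,100,140,4))
cv2.imwrite("pics/c4.png",c(b,240,285,130,110,5))
E
```

```text
(no output)
```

View pics/c1.png

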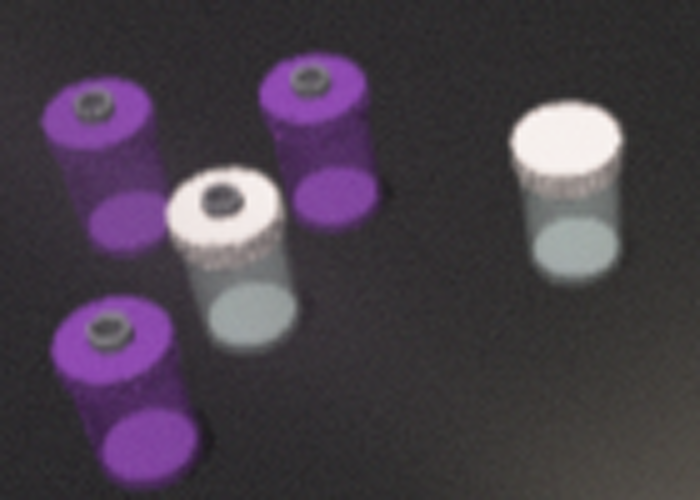

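View pics/c2.png

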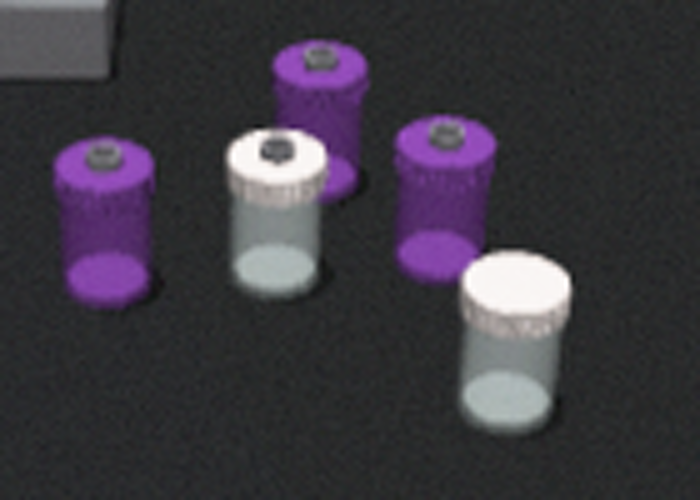

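View pics/c3.png

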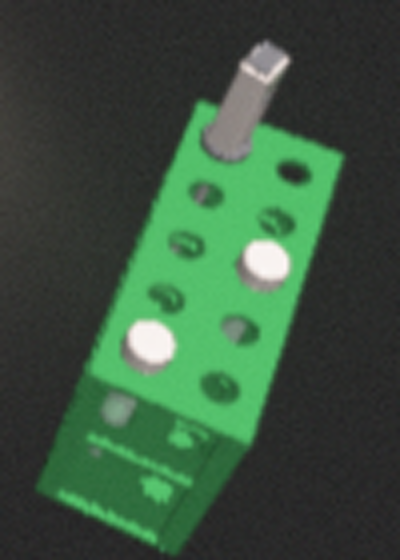

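View pics/c4.png

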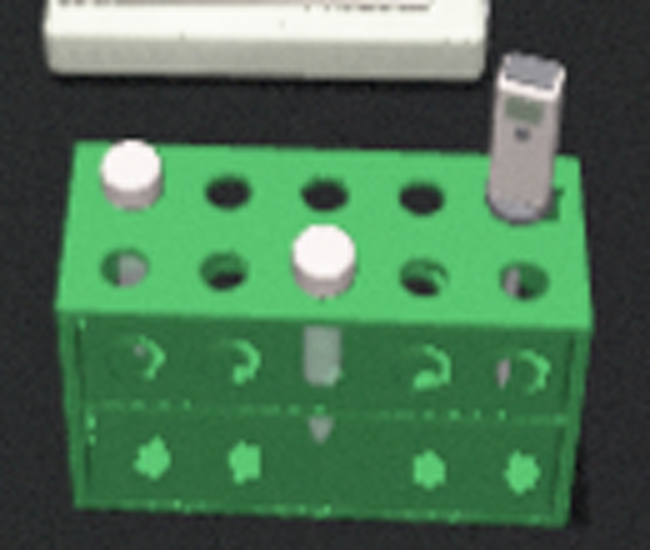

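The crop confirms it: the white lid with the grey port sleeve is at scene (184.5,155) and side (310.4,155). The other white lid is plain and the rest are purple. Next I localise everything.

```bash
cat > h.py <<'E'
import numpy as np, cv2
from cell import env, optics
def onz(n,px,z,m=None):
    m=m or optics.camera_model(n)
    R=np.array(m["R"]);t=np.array(m["t"]);K=np.array(m["mtx"])
    d=R.T@np.linalg.solve(K,[px[0],px[1],1.]);c=-R.T@t
    return c+d*(z-c[2])/d[2]
def proj(n,X,m=None):
    m=m or optics.camera_model(n)
    p=np.array(m["mtx"])@(np.array(m["R"])@np.array(X,float)+np.array(m["t"]));return p[:2]/p[2]
def rigid(a,b):
    a=np.array(a,float);b=np.array(b,float);ca,cb=a.mean(0),b.mean(0)
    A,B=a-ca,b-cb
    th=np.arctan2((A[:,0]*B[:,1]-A[:,1]*B[:,0]).sum(),(A*B).sum())
    R=np.array([[np.cos(th),-np.sin(th)],[np.sin(th),np.cos(th)]])
    t=cb-R@ca; return th,t,np.linalg.norm((R@a.T).T+t-b,axis=1)
E
python3 - <<'E'
from h import *
np.set_printoptions(precision=1,suppress=True)
def both(l,s,d,z): print(l, onz("scene",s,z)[:2] if s else '', onz("side",d,z)[:2] if d else '')
both("jar",(184.4,154.6),(310.4,155),94)
both("pA",(162,180.2),(275.6,155.8),94)
both("pB",(158.8,135),(319,136),94)
both("pC",(202,130.2),(344.2,151.4),94)
both("spare",(253.2,143),(358,181.6),86)
both("thtop",(456.75,204.5),(346.4,299.4),196)
both("bottle top",(308.5,342),(168,267),130)
c=np.array
R4=[(-95,38),(95,38),(95,-38),(-95,-38)]
sd=[(c(p)/5+(240,285)) for p in [(75,143),(580,158),(590,327),(57,312)]]
sc=[(c(p)/4+(390,190)) for p in [(88,373),(197,100),(345,155),(250,443)]]
sdw=[onz("side",p,125)[:2] for p in sd]; scw=[onz("scene",p,125)[:2] for p in sc]
print(c(sdw)); print(c(scw))
for w in (sdw,scw): 
    th,t,e=rigid(R4,w);print(th,t,e)
E
python3 - <<'E'
import cv2
a=cv2.imread("pics/scene0.png");b=cv2.imread("pics/side0.png")
cv2.imwrite("pics/c5.png",cv2.resize(a[190:300,250:375],None,fx=6,fy=5.4,interpolation=2)[:594])
cv2.imwrite("pics/c6.png",cv2.resize(b[225:310,240:350],None,fx=6,fy=6,interpolation=2))
E
```

```text
jar [ 605.7 -356.3] [ 598.8 -351.8]
pA [ 701.9 -326.3] [ 698.1 -324.5]
pB [ 599.9 -471.8] [ 595.9 -469.3]
pC [ 509.4 -396.3] [ 504.8 -394.4]
spare [ 450.1 -257.4] [ 445.2 -257.2]
thtop [410.1 271.6] [405.2 272.3]
bottle top [794.7 208.5] [786.7 212.1]
[[573.5 284.7]
 [386.3 246.6]
 [372.9 320.9]
 [557.2 359.6]]
[[576.7 284.9]
 [391.1 246.4]
 [375.1 322.3]
 [560.7 358.9]]
-2.938909565677289 [472.5 303. ] [0.3 0.7 1.1 0.7]
-2.9403121304223827 [475.9 303.1] [0.1 0.9 0.9 0.8]
```

View pics/c5.png

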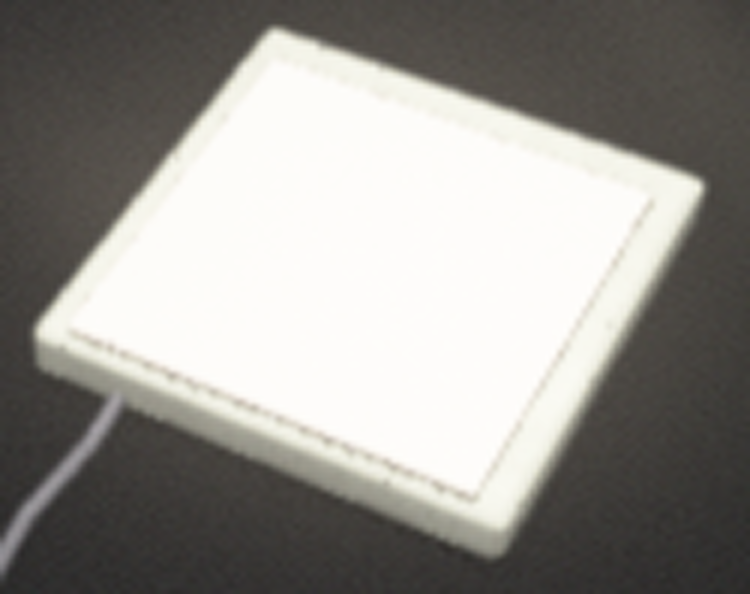

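View pics/c6.png

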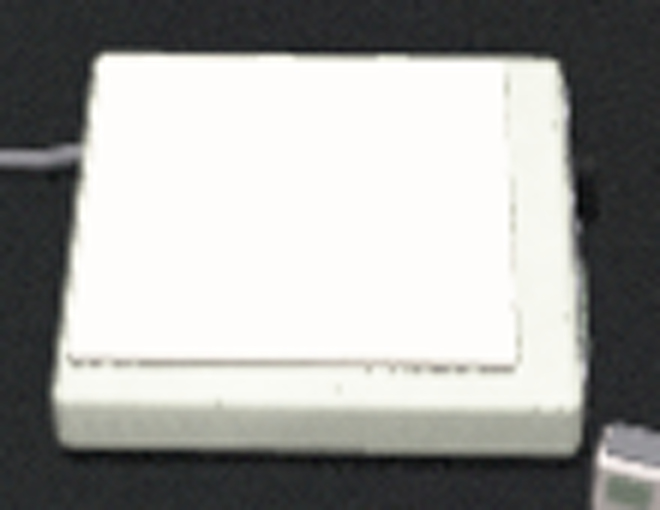

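```bash
cat >> h.py <<'E'
from scipy.spatial.transform import Rotation as Ro
def goto(xyz,zang=None,rows=5):
    s=env.state();p=np.array(s["eef_pos"]);R=Ro.from_euler("xyz",s["tcp_rot"])
    if zang is None: zang=np.degrees(s["tcp_rot"][2])+90
    y=np.radians(zang-90); Rt=Ro.from_euler("xyz",[-np.pi/2,0,y])
    d=R.inv().apply(np.array(xyz)-p)/1000; r=(R.inv()*Rt).as_rotvec()
    np.set_printoptions(precision=5,suppress=True)
    print("t",s["t"],"pos",p.round(2),"rpy",s["tcp_rot"].round(4),"open",s["opening"],"F",s["ft_force"].round(2))
    print("slide",d,"dr",r,"| rows min",np.linalg.norm(d)/.0417,np.degrees(np.linalg.norm(r))/7.16)
E
python3 - <<'E'
from h import *
np.set_printoptions(precision=1,suppress=True)
c=np.array
sc=[(p[0]/6+250,p[1]/5.4+190) for p in [(265,55),(655,200),(480,497),(68,332)]]
sd=[c(p)/6+(240,225) for p in [(98,55),(507,62),(518,368),(66,360)]]
for n,q in(("scene",sc),("side",sd)):
    w=c([onz(n,p,45)[:2] for p in q]);print(w,w.mean(0))
m=optics.camera_model("wrist");print(-c(m["R"]).T@m["t"])
goto([602,-354,190],-35)
E
```

```text
[[507.8 -63.6]
 [472.7 107.5]
 [635.3 143.2]
 [673.7 -21.1]] [572.4  41.5]
[[669.3 -25.5]
 [500.7 -60.9]
 [464.9 109.2]
 [630.  144.9]] [566.2  41.9]
[ 260.9 -572.4  384. ]
t 0.15 pos [ 188.73 -595.64  214.22] rpy [-1.5716  0.0001 -2.8349] open 1.000556946851211 F [ 0.44  0.5  -0.09]
slide [-0.46694  0.02435 -0.10555] dr [ 0.00075 -0.65319 -0.00037] | rows min 11.494967721860718 5.226963369791366
```

drive_tool --steps '[{"slide": [-0.195,0.01,-0.044],"dr": [0,-0.6,0],"fingers": 0.095},{"slide": [-0.195,0.01,-0.044],"dr": [0,-0.6,0],"fingers": 0.095},{"slide": [-0.195,0.01,-0.044],"dr": [0,-0.6,0],"fingers": 0.095},{"slide": [-0.195,0.01,-0.044],"dr": [0,-0.6,0],"fingers": 0.095},{"slide": [-0.195,0.01,-0.044],"dr": [0,-0.6,0],"fingers": 0.095}]'

```text
t: 0.57
eef_pos: [363.4, -493.2, 204.4]
tcp_rot: [-1.571, 0.0, -2.228]
ft_force: [0.1, -0.5, -0.4]
opening: 0.997
```

```bash
python3 -c "
from h import *
goto([602,-354,190],-35)"
```

```text
t 0.5667 pos [ 363.4  -493.19  204.38] rpy [-1.5711  0.0004 -2.2278] open 0.9965843289867692 F [ 0.07 -0.53 -0.43]
slide [-0.25594  0.01445  0.10393] dr [ 0.00027 -0.04612 -0.00039] | rows min 6.6333216802222825 0.3691120190583696
```

drive_tool --steps '[{"slide": [-0.18,0.014,0.073],"dr": [0,-0.046,0],"fingers": 0.095},{"slide": [-0.18,0.014,0.073],"dr": [0,-0.046,0],"fingers": 0.095},{"slide": [-0.18,0.014,0.073],"dr": [0,-0.046,0],"fingers": 0.095},{"slide": [-0.18,0.014,0.073],"dr": [0,-0.046,0],"fingers": 0.095},{"slide": [-0.18,0.014,0.073],"dr": [0,-0.046,0],"fingers": 0.095}]'

```text
t: 0.98
eef_pos: [532.4, -395.9, 190.1]
tcp_rot: [-1.571, 0.0, -2.187]
ft_force: [0.6, -0.4, -0.2]
opening: 0.995
```

drive_tool --steps '[{"slide": [-0.038,0,0.015]},{"slide": [-0.076,0,0.031]},{"slide": [-0.076,0,0.031]},{"slide": [-0.076,0,0.031]}]'

```text
invalid input
```

```bash
python3 -c "
from h import *
goto([602,-354,190],-35)
m=optics.camera_model('wrist');im=optics.read_camera('wrist');cv2.imwrite('pics/w1.png',im[:,:,::-1])
print(proj('wrist',[602,-354,94],m), proj('wrist',[602,-354,86],m))"
```

```text
t 0.9833 pos [ 532.42 -395.86  190.11] rpy [-1.5711  0.0004 -2.1872] open 0.995178642624254 F [ 0.6  -0.4  -0.21]
slide [-0.07438  0.00013  0.03257] dr [ 0.00033 -0.00558 -0.00038] | rows min 1.9472292647680889 0.04481503438299267
[321.59212 114.32935] [320.34127 114.26539]
```

View pics/w1.png

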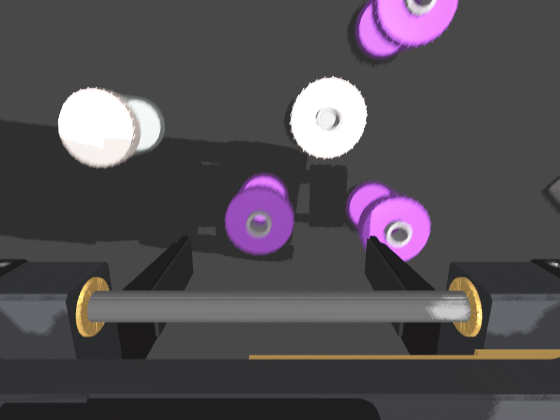

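```bash
python3 -c "
from h import *
for px,z in [((327.5,118.5),94),((329,117.5),86),((259,225),94),((399,234),94)]: print(onz('wrist',px,z))"
```

```text
[ 606.69537001 -356.89783036   94.        ]
[ 608.91690125 -357.69576043   86.        ]
[ 513.3425154 -396.1142689   94.       ]
[ 604.65302126 -470.22600519   94.        ]
```

drive_tool --steps '[{"slide": [-0.037,0,0.016],"dr": [0,0,0],"fingers": 0.095},{"slide": [-0.074,0,0.032],"dr": [0,0,0],"fingers": 0.095},{"slide": [-0.074,0,0.032],"dr": [0,0,0],"fingers": 0.095},{"slide": [-0.074,0,0.032],"dr": [0,0,0],"fingers": 0.095}]'

```text
t: 1.37
eef_pos: [599.9, -355.0, 189.9]
tcp_rot: [-1.572, -0.0, -2.186]
ft_force: [-0.2, 0.1, 0.3]
opening: 1.001
```

```bash
python3 -c "
from h import *
goto([603,-355,190],-35)
m=optics.camera_model('wrist');im=optics.read_camera('wrist');cv2.imwrite('pics/w2.png',im[:,:,::-1])
print(proj('wrist',[602,-354,94],m), proj('wrist',[602,-354,86],m))"
```

```text
t 1.3667 pos [ 599.87 -354.99  189.89] rpy [-1.5716 -0.0001 -2.1859] open 1.0011737716880003 F [-0.25  0.13  0.31]
slide [-0.0018  -0.00011  0.00256] dr [ 0.00081 -0.00426  0.00007] | rows min 0.07513191673286401 0.034668264433734906
[280.34406 205.64435] [280.30368 203.09829]
```

View pics/w2.png

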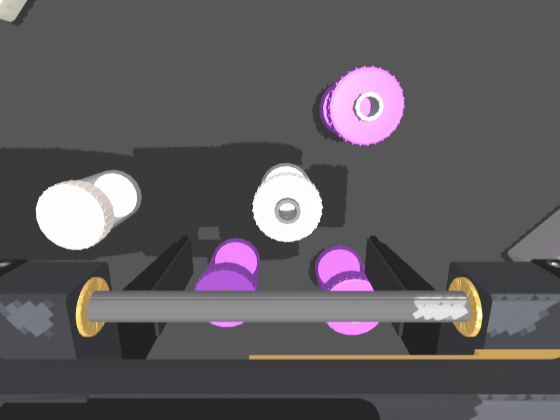

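```bash
python3 -c "
from h import *
for px,z in [((288,209.5),94),((287.5,205),86)]: print(onz('wrist',px,z))
goto([605,-356,56],-35)"
```

```text
[ 604.11772196 -361.33873157   94.        ]
[ 604.87564694 -359.87725918   86.        ]
t 1.4167 pos [ 598.78 -355.94  190.06] rpy [-1.5718 -0.0003 -2.1874] open 1.0032778533574844 F [-0.31 -0.01 -0.37]
slide [-0.00358  0.13405  0.00524] dr [ 0.00096 -0.00577  0.00027] | rows min 3.2182712586193207 0.04686579809592099
```

drive_tool --steps '[{"slide": [-0.0015,0.03,0.006],"dr": [0,0,0],"fingers": 0.095},{"slide": [-0.0015,0.06,0.006],"dr": [0,0,0],"fingers": 0.095},{"slide": [-0.0015,0.09,0.006],"dr": [0,0,0],"fingers": 0.095},{"slide": [-0.0015,0.115,0.006],"dr": [0,0,0],"fingers": 0.095},{"slide": [-0.0015,0.134,0.006],"dr": [0,0,0],"fingers": 0.095}]'

```text
t: 1.83
eef_pos: [602.5, -359.5, 54.4]
tcp_rot: [-1.573, -0.0, -2.191]
ft_force: [-0.5, 0.3, -0.3]
opening: 0.995
```

```bash
python3 -c "
from h import *
goto([604.5,-358.5,56],-35)
m=optics.camera_model('wrist');im=optics.read_camera('wrist');cv2.imwrite('pics/w3.png',im[:,:,::-1])
im=optics.read_camera('scene');cv2.imwrite('pics/s3.png',cv2.resize(im[90:230,120:300,::-1],None,fx=4,fy=4,interpolation=2))
"
```

```text
t 1.8333 pos [ 602.52 -359.49   54.37] rpy [-1.5732 -0.0002 -2.1905] open 0.9950879381885799 F [-0.54  0.32 -0.33]
slide [-0.00195 -0.00163  0.00104] dr [ 0.0024  -0.00886  0.0002 ] | rows min 0.06596474736242815 0.07349599944330196
```

View pics/w3.png

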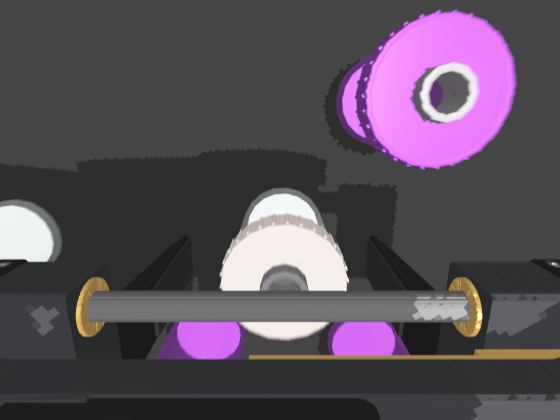

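View pics/s3.png

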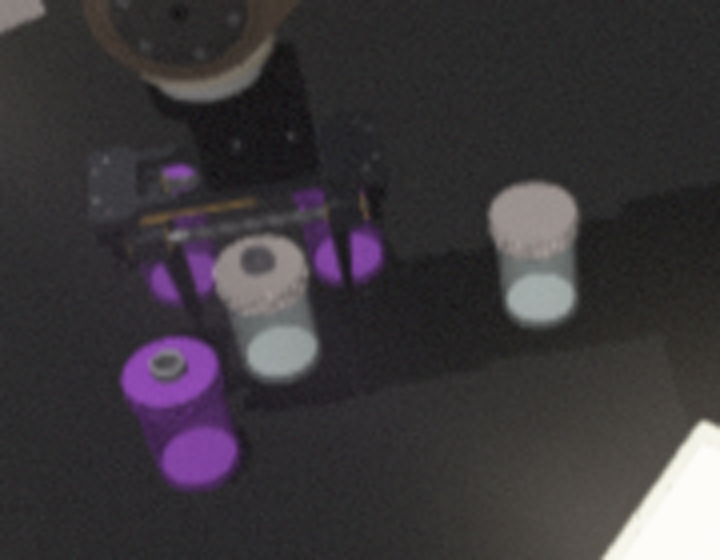

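```bash
python3 -c "
from h import *
for px,z in [((284.5,277),86),((284,281),94)]: print(onz('wrist',px,z))
for px,z in [((260/4+120,268/4+90),86),((258/4+120,261/4+90),94)]: print(onz('scene',px,z))
s=env.state();print(proj('wrist',s['eef_pos']), proj('wrist',s['eef_pos']+[0,0,19]))
goto([604.5,-358.5,56],-35)"
```

```text
[ 606.71645602 -356.79571912   86.        ]
[ 607.79319714 -354.74580072   94.        ]
[ 606.06602731 -355.88659466   86.        ]
[ 607.15937181 -354.1270596    94.        ]
[278.94415571 256.30869392] [278.76312411 272.24870263]
t 1.9333 pos [ 601.94 -358.93   53.42] rpy [-1.5766 -0.0002 -2.1905] open 0.9987083300302998 F [-0.1  -0.2   0.56]
slide [-0.00183 -0.00259  0.00182] dr [ 0.0058  -0.00885  0.00013] | rows min 0.08778771587581652 0.08471044535185956
```

drive_tool --steps '[{"slide": [-0.0045,-0.003,0.002],"dr": [0.004,0,0],"fingers": 0.095},{"slide": [-0.0045,-0.003,0.002],"dr": [0.004,0,0],"fingers": 0.058},{"slide": [-0.0045,-0.003,0.002],"dr": [0.004,0,0],"fingers": 0.05},{"slide": [-0.0045,-0.003,0.002],"dr": [0.004,0,0],"fingers": 0.05},{"slide": [-0.0045,-0.003,0.002],"dr": [0.004,0,0],"fingers": 0.05}]'

```text
t: 2.35
eef_pos: [609.0, -356.4, 60.8]
tcp_rot: [-1.565, -0.0, -2.189]
ft_force: [-0.2, -0.5, -0.1]
opening: 0.776
```

drive_tool --steps '[{"slide": [0,0,0],"dr": [0,0,0],"fingers": 0.05},{"slide": [0,0,0],"dr": [0,0,0],"fingers": 0.05},{"slide": [0,0,0],"dr": [0,0,0],"fingers": 0.05},{"slide": [0,0,0],"dr": [0,0,0],"fingers": 0.05}]'

```text
t: 2.68
eef_pos: [608.8, -356.2, 59.9]
tcp_rot: [-1.567, -0.0, -2.189]
ft_force: [-1.3, 0.9, 3.1]
opening: 0.609
```

```bash
python3 -c "
from h import *
goto([569,42,180],-35)
im=optics.read_camera('wrist');cv2.imwrite('pics/w4.png',im[:,:,::-1])
"
```

```text
t 2.6833 pos [ 608.82 -356.21   59.89] rpy [-1.5665 -0.0001 -2.1887] open 0.6088208978742404 F [-1.27  0.94  3.15]
slide [-0.3015  -0.12125 -0.26265] dr [-0.00426 -0.00707  0.00008] | rows min 10.02006217777193 0.06607082301853198
```

View pics/w4.png

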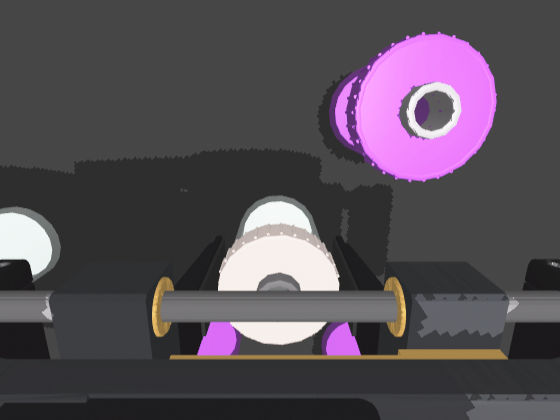

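Gripped: the opening is about 58 mm and the lid sits between the pads. Lifting.

drive_tool --steps '[{"slide": [0,-0.004,0],"dr": [0,0,0],"fingers": 0.05},{"slide": [0,-0.015,0],"dr": [0,0,0],"fingers": 0.05},{"slide": [0,-0.03,0],"dr": [0,0,0],"fingers": 0.05},{"slide": [0,-0.05,0],"dr": [0,0,0],"fingers": 0.05},{"slide": [0,-0.07,0],"dr": [0,0,0],"fingers": 0.05}]'

```text
t: 3.15
eef_pos: [608.4, -355.9, 130.7]
tcp_rot: [-1.567, -0.0, -2.189]
ft_force: [1.2, -0.4, -1.5]
opening: 0.613
```

drive_tool --steps '[{"slide": [0,-0.02,0],"dr": [0,0,0],"fingers": 0.05},{"slide": [0,-0.04,0],"dr": [0,0,0],"fingers": 0.05},{"slide": [0,-0.055,0],"dr": [0,0,0],"fingers": 0.05},{"slide": [0,-0.06,0],"dr": [0,0,0],"fingers": 0.05},{"slide": [0,-0.06,0],"dr": [0,0,0],"fingers": 0.05}]'

```text
t: 3.57
eef_pos: [608.7, -356.1, 191.5]
tcp_rot: [-1.564, -0.0, -2.189]
ft_force: [-0.3, 0.2, -2.5]
opening: 0.61
```

```bash
python3 -c "
from h import *
goto([569,42,200],-35)
goto([569,42,200],0)
im=optics.read_camera('wrist');cv2.imwrite('pics/w5.png',im[:,:,::-1])
im=optics.read_camera('side');cv2.imwrite('pics/s5.png',im[:,:,::-1])
"
```

```text
t 3.5667 pos [ 608.66 -356.12  191.49] rpy [-1.5641 -0.0001 -2.1888] open 0.6100349451138891 F [-0.31  0.15 -2.51]
slide [-0.3015  -0.01029 -0.26293] dr [-0.00669 -0.00714  0.00009] | rows min 9.596590323608188 0.0783039956800703
t 3.5667 pos [ 608.66 -356.12  191.49] rpy [-1.5641 -0.0001 -2.1888] open 0.6100349451138891 F [-0.31  0.15 -2.51]
slide [-0.3015  -0.01029 -0.26293] dr [-0.00646 -0.618    0.00213] | rows min 9.596590323608188 4.945680762924664
```

View pics/w5.png

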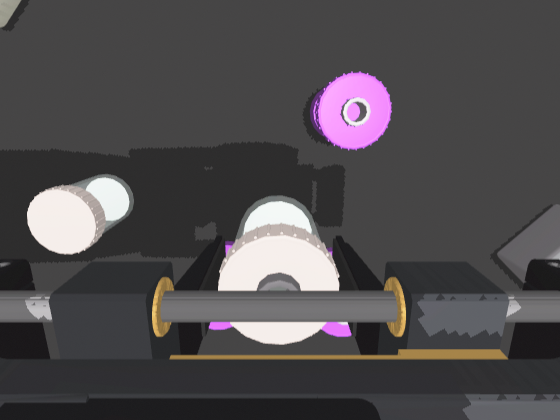

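View pics/s5.png

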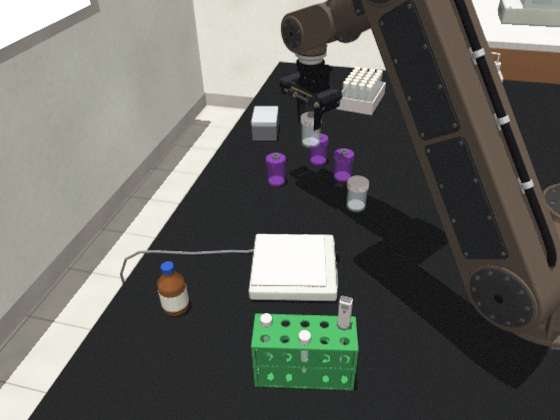

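drive_tool --steps '[{"slide": [-0.008,-0.001,-0.007],"dr": [-0.001,-0.02,0],"fingers": 0.05},{"slide": [-0.024,-0.002,-0.021],"dr": [-0.002,-0.05,0],"fingers": 0.05},{"slide": [-0.046,-0.003,-0.04],"dr": [-0.003,-0.1,0],"fingers": 0.05},{"slide": [-0.068,-0.004,-0.06],"dr": [-0.004,-0.16,0],"fingers": 0.05},{"slide": [-0.09,-0.005,-0.079],"dr": [-0.005,-0.22,0],"fingers": 0.05}]'

```text
t: 4.08
eef_pos: [595.1, -234.7, 193.1]
tcp_rot: [-1.574, -0.0, -1.965]
ft_force: [-0.2, 0.2, -2.1]
opening: 0.615
```

```bash
python3 -c "
from h import *
goto([569,42,200],0)
"
```

```text
t 4.0833 pos [ 595.1  -234.74  193.14] rpy [-1.5741 -0.0001 -1.9652] open 0.6151872720804089 F [-0.16  0.18 -2.08]
slide [-0.24546 -0.00644 -0.13046] dr [ 0.00328 -0.39439 -0.00058] | rows min 6.667900051954944 3.1561399825483156
```

drive_tool --steps '[{"slide": [-0.022,0,-0.012],"dr": [0.001,-0.05,0],"fingers": 0.05},{"slide": [-0.05,-0.001,-0.026],"dr": [0.001,-0.1,0],"fingers": 0.05},{"slide": [-0.078,-0.002,-0.042],"dr": [0.002,-0.15,0],"fingers": 0.05},{"slide": [-0.106,-0.003,-0.056],"dr": [0.002,-0.2,0],"fingers": 0.05},{"slide": [-0.134,-0.003,-0.071],"dr": [0.002,-0.25,0],"fingers": 0.05}]'

```text
t: 4.5
eef_pos: [581.7, -83.6, 196.7]
tcp_rot: [-1.571, -0.0, -1.715]
ft_force: [1.0, 0.2, -1.8]
opening: 0.612
```

```bash
python3 -c "
from h import *
goto([569,42,180],0)
"
```

```text
t 4.5 pos [581.65 -83.64 196.66] rpy [-1.5712 -0.0001 -1.7153] open 0.611842973687479 F [ 0.97  0.24 -1.8 ]
slide [-0.12251  0.01665 -0.03061] dr [ 0.00043 -0.14448  0.00011] | rows min 3.0544568128874783 1.156203109783769
```

drive_tool --steps '[{"slide": [-0.03,0.004,-0.008],"dr": [0,-0.04,0],"fingers": 0.05},{"slide": [-0.06,0.008,-0.015],"dr": [0,-0.08,0],"fingers": 0.05},{"slide": [-0.09,0.012,-0.023],"dr": [0,-0.11,0],"fingers": 0.05},{"slide": [-0.112,0.015,-0.028],"dr": [0,-0.135,0],"fingers": 0.05},{"slide": [-0.1225,0.0165,-0.0305],"dr": [0,-0.144,0],"fingers": 0.05}]'

```text
t: 4.92
eef_pos: [569.1, 43.0, 179.7]
tcp_rot: [-1.572, 0.0, -1.57]
ft_force: [0.7, 0.3, -2.2]
opening: 0.612
```

drive_tool --steps '[{"slide": [0,0.005,0],"dr": [0,0,0],"fingers": 0.05},{"slide": [0,0.01,0],"dr": [0,0,0],"fingers": 0.05},{"slide": [0,0.02,0],"dr": [0,0,0],"fingers": 0.05},{"slide": [0,0.03,0],"dr": [0,0,0],"fingers": 0.05},{"slide": [0,0.03,0],"dr": [0,0,0],"fingers": 0.05}]'

```text
t: 5.33
eef_pos: [569.6, 38.9, 148.2]
tcp_rot: [-1.573, -0.0, -1.576]
ft_force: [0.2, 0.6, -2.3]
opening: 0.612
```

```bash
python3 -c "
from h import *
goto([569,42,105],0)
for n in ('scene','side','wrist'):
  im=optics.read_camera(n);cv2.imwrite('pics/%s6.png'%n,im[:,:,::-1])
a=cv2.imread('pics/scene6.png')[120:300,220:400];b=cv2.imread('pics/side6.png')[160:340,220:400]
cv2.imwrite('pics/c7.png',cv2.resize(np.hstack([a,b]),None,fx=2.2,fy=2.2,interpolation=2))
"
```

```text
t 5.3333 pos [569.6   38.92 148.24] rpy [-1.5734 -0.0004 -1.5763] open 0.6120585493561652 F [ 0.25  0.62 -2.31]
slide [-0.0031   0.04324 -0.00051] dr [ 0.00265 -0.00553  0.00043] | rows min 1.0396546436025578 0.04916402959633996
```

View pics/c7.png

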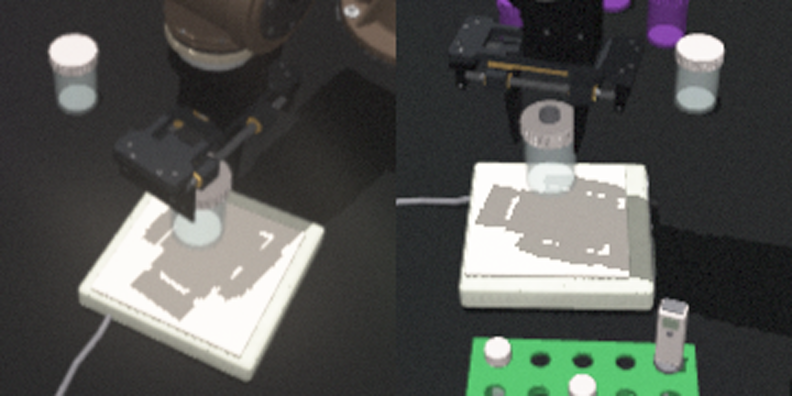

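View pics/wrist6.png

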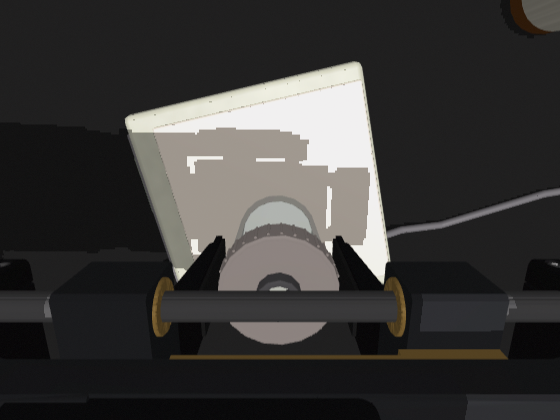

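drive_tool --steps '[{"slide": [-0.002,0.01,0],"dr": [0.001,0,0],"fingers": 0.05},{"slide": [-0.003,0.02,0],"dr": [0.002,0,0],"fingers": 0.05},{"slide": [-0.003,0.03,0],"dr": [0.002,0,0],"fingers": 0.05},{"slide": [-0.003,0.037,0],"dr": [0.002,0,0],"fingers": 0.05},{"slide": [-0.003,0.037,0],"dr": [0.002,0,0],"fingers": 0.05}]'

```text
t: 5.9
eef_pos: [569.7, 43.0, 111.8]
tcp_rot: [-1.571, -0.0, -1.575]
ft_force: [1.1, 0.4, -1.8]
opening: 0.611
```

drive_tool --steps '[{"slide": [0,0,0],"dr": [0,0,0],"fingers": 0.05},{"slide": [0,0,0],"dr": [0,0,0],"fingers": 0.05},{"slide": [0,0,0],"dr": [0,0,0],"fingers": 0.05}]'

```text
t: 6.15
eef_pos: [570.8, 42.9, 114.1]
tcp_rot: [-1.567, -0.001, -1.575]
ft_force: [1.1, -0.6, -1.6]
opening: 0.613
```

```bash
python3 -c "
from h import *
goto([569,42,105],0)
"
```

```text
t 6.15 pos [570.79  42.91 114.14] rpy [-1.5672 -0.0005 -1.5747] open 0.613288242604043 F [ 1.15 -0.57 -1.57]
slide [ 0.00091  0.00913 -0.00182] dr [-0.00355 -0.00392  0.00055] | rows min 0.22442340892843388 0.042559567556350285
```

drive_tool --steps '[{"slide": [0,0.001,0],"dr": [0,0,0],"fingers": 0.05},{"slide": [0,0.002,0],"dr": [0,0,0],"fingers": 0.05},{"slide": [0,0.003,0],"dr": [0,0,0],"fingers": 0.05},{"slide": [0,0.004,0],"dr": [0,0,0],"fingers": 0.05},{"slide": [0,0.005,0],"dr": [0,0,0],"fingers": 0.05}]'

```text
t: 6.57
eef_pos: [570.5, 42.9, 108.7]
tcp_rot: [-1.568, -0.001, -1.575]
ft_force: [-0.2, -0.6, -2.0]
opening: 0.611
```

drive_tool --steps '[{"slide": [0,0,0],"dr": [0,0,0],"fingers": 0.05},{"slide": [0,0,0],"dr": [0,0,0],"fingers": 0.05},{"slide": [0,0,0],"dr": [0,0,0],"fingers": 0.05}]'

```text
t: 6.82
eef_pos: [570.6, 42.9, 108.8]
tcp_rot: [-1.568, -0.001, -1.575]
ft_force: [0.3, -0.2, -1.3]
opening: 0.612
```

drive_tool --steps '[{"slide": [0,0,0],"dr": [0,0,0],"fingers": 0.05},{"slide": [0,0,0],"dr": [0,0,0],"fingers": 0.05},{"slide": [0,0,0],"dr": [0,0,0],"fingers": 0.05}]'

```text
t: 7.07
eef_pos: [570.6, 42.9, 108.8]
tcp_rot: [-1.568, -0.001, -1.575]
ft_force: [0.4, -0.3, -2.0]
opening: 0.607
```

drive_tool --steps '[{"slide": [0,0.001,0],"dr": [0,0,0],"fingers": 0.05},{"slide": [0,0.002,0],"dr": [0,0,0],"fingers": 0.05},{"slide": [0,0.0025,0],"dr": [0,0,0],"fingers": 0.05},{"slide": [0,0.0025,0],"dr": [0,0,0],"fingers": 0.05}]'

```text
t: 7.4
eef_pos: [570.5, 42.9, 106.1]
tcp_rot: [-1.568, -0.001, -1.575]
ft_force: [-0.2, 0.1, -1.6]
opening: 0.614
```

drive_tool --steps '[{"slide": [0,0.0005,0],"dr": [0,0,0],"fingers": 0.05},{"slide": [0,0.001,0],"dr": [0,0,0],"fingers": 0.05},{"slide": [0,0.001,0],"dr": [0,0,0],"fingers": 0.05}]'

```text
t: 7.65
eef_pos: [570.5, 42.9, 105.2]
tcp_rot: [-1.568, -0.001, -1.575]
ft_force: [-0.4, 0.6, -1.7]
opening: 0.614
```

drive_tool --steps '[{"slide": [0,0.0005,0],"dr": [0,0,0],"fingers": 0.05},{"slide": [0,0.001,0],"dr": [0,0,0],"fingers": 0.05},{"slide": [0,0.001,0],"dr": [0,0,0],"fingers": 0.05}]'

```text
t: 7.9
eef_pos: [570.6, 42.9, 104.8]
tcp_rot: [-1.568, -0.001, -1.575]
ft_force: [-2.1, 0.7, 4.9]
opening: 0.613
```

drive_tool --steps '[{"slide": [0,0.0005,0],"dr": [0,0,0],"fingers": 0.05},{"slide": [0,0.001,0],"dr": [0,0,0],"fingers": 0.05},{"slide": [0,0.001,0],"dr": [0,0,0],"fingers": 0.05}]'

```text
t: 8.15
eef_pos: [570.6, 42.9, 104.7]
tcp_rot: [-1.567, -0.001, -1.575]
ft_force: [-6.2, 0.1, 14.4]
opening: 0.611
```

Contact with the plate shows as a 14 N push. I'll ease off and open.

drive_tool --steps '[{"slide": [0,-0.0013,0],"dr": [0,0,0],"fingers": 0.05},{"slide": [0,-0.0013,0],"dr": [0,0,0],"fingers": 0.064},{"slide": [0,-0.0013,0],"dr": [0,0,0],"fingers": 0.075},{"slide": [0,-0.0013,0],"dr": [0,0,0],"fingers": 0.095},{"slide": [0,-0.0013,0],"dr": [0,0,0],"fingers": 0.095}]'

```text
t: 8.57
eef_pos: [570.6, 42.9, 104.4]
tcp_rot: [-1.568, -0.0, -1.575]
ft_force: [-0.5, -0.3, 0.2]
opening: 0.824
```

drive_tool --steps '[{"slide": [0,0,0],"dr": [0,0,0],"fingers": 0.095},{"slide": [0,0,0],"dr": [0,0,0],"fingers": 0.095},{"slide": [0,0,0],"dr": [0,0,0],"fingers": 0.095}]'

```text
t: 8.82
eef_pos: [570.6, 42.9, 104.5]
tcp_rot: [-1.568, -0.0, -1.575]
ft_force: [0.4, -0.0, 0.0]
opening: 0.985
```

```bash
python3 -c "
from h import *
goto([569,42,240],0)
im=optics.read_camera('wrist');cv2.imwrite('pics/w7.png',im[:,:,::-1])
"
```

```text
t 8.8167 pos [570.56  42.9  104.47] rpy [-1.5681 -0.0005 -1.5748] open 0.9853554707396024 F [ 0.36 -0.04  0.02]
slide [ 0.00098 -0.13553 -0.00119] dr [-0.00271 -0.004    0.0005 ] | rows min 3.2502984716507375 0.03885616321502043
```

View pics/w7.png

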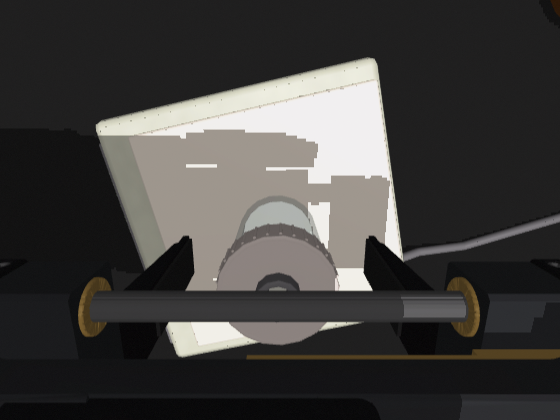

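drive_tool --steps '[{"slide": [0,-0.015,0],"dr": [0,0,0],"fingers": 0.095},{"slide": [0,-0.04,0],"dr": [0,0,0],"fingers": 0.095},{"slide": [0,-0.08,0],"dr": [0,0,0],"fingers": 0.095},{"slide": [0,-0.12,0],"dr": [0,0,0],"fingers": 0.095},{"slide": [0,-0.14,0],"dr": [0,0,0],"fingers": 0.095}]'

```text
t: 9.28
eef_pos: [571.0, 43.0, 249.1]
tcp_rot: [-1.563, -0.001, -1.575]
ft_force: [0.0, 0.5, -0.1]
opening: 0.996
```

drive_tool --steps '[{"slide": [0,0,0],"dr": [0,0,0],"fingers": 0.095},{"slide": [0,0,0],"dr": [0,0,0],"fingers": 0.095},{"slide": [0,0,0],"dr": [0,0,0],"fingers": 0.095}]'

```text
t: 9.53
eef_pos: [569.7, 43.0, 243.6]
tcp_rot: [-1.569, -0.0, -1.575]
ft_force: [-0.2, -0.2, 0.1]
opening: 1.001
```

```bash
python3 -c "
from h import *
goto([300,170,250],90)
im=optics.read_camera('wrist');cv2.imwrite('pics/w8.png',im[:,:,::-1])
print(proj('wrist',[570.6,43,139]))
for n in ('scene','side'):
  im=optics.read_camera(n);cv2.imwrite('pics/%s8.png'%n,im[:,:,::-1])
a=cv2.imread('pics/scene8.png')[160:300,240:380];b=cv2.imread('pics/side8.png')[180:320,220:360]
cv2.imwrite('pics/c8.png',cv2.resize(np.hstack([a,b]),None,fx=2.8,fy=2.8,interpolation=2))
"
```

```text
t 9.5333 pos [569.69  42.96 243.59] rpy [-1.5693 -0.0005 -1.5748] open 1.0012180777523634 F [-0.21 -0.25  0.12]
slide [-0.12595 -0.00687 -0.27019] dr [-0.00082 -1.57484  0.00155] | rows min 7.15077555963698 12.602201305993008
[279.64571 205.40167]
```

View pics/w8.png

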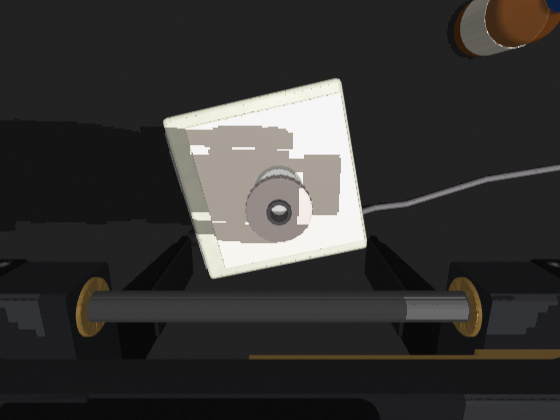

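View pics/c8.png

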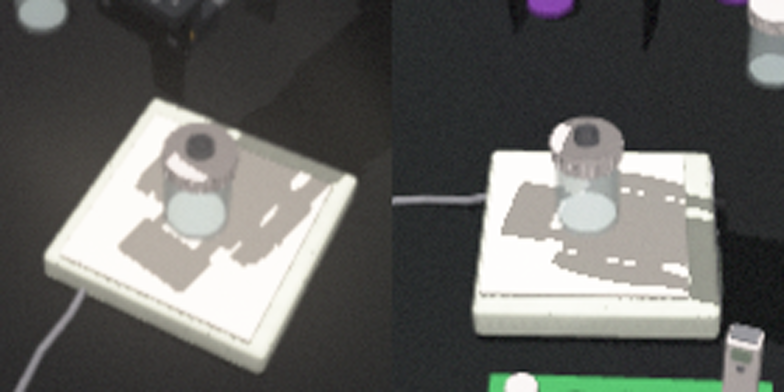

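```bash
python3 -c "
from h import *
np.set_printoptions(precision=1,suppress=True)
print('port wrist',onz('wrist',(279,212),139))
for n,o,p in (('scene',(240,160),[(199,150,139),(197,215,50),(200,153,131)]),('side',(220-140,180),[(587,133,139),(587,213,50),(587,147,131)])):
  for u,v,z in p: print(n,z,onz(n,(u/2.8+o[0],v/2.8+o[1]),z))
for n,q in (('wrist',[(190,129),(340,93),(365,243),(217,272)]),):
  for p in q: print(onz(n,p,45))
"
```

```text
port wrist [570.2  37.2 139. ]
scene 139 [576.6  40.4 139. ]
scene 50 [572.7  39.7  50. ]
scene 131 [573.2  39.  131. ]
side 139 [566.   38.2 139. ]
side 50 [566.7  38.2  50. ]
side 131 [564.1  46.1 131. ]
[475.4 101.9  45. ]
[634.  137.8  45. ]
[670.9 -29.2  45. ]
[495.4 -65.9  45. ]
```

drive_tool --steps '[{"slide": [-0.025,-0.003,-0.018],"dr": [0,-0.1,0],"fingers": 0.095},{"slide": [-0.05,-0.006,-0.036],"dr": [0,-0.22,0],"fingers": 0.095},{"slide": [-0.075,-0.006,-0.054],"dr": [0,-0.34,0],"fingers": 0.095},{"slide": [-0.1,-0.006,-0.072],"dr": [0,-0.46,0],"fingers": 0.095},{"slide": [-0.125,-0.006,-0.09],"dr": [0,-0.58,0],"fingers": 0.095}]'

```text
t: 10.1
eef_pos: [479.5, 169.2, 249.4]
tcp_rot: [-1.57, -0.001, -0.989]
ft_force: [0.8, -0.8, 0.1]
opening: 0.995
```

```bash
python3 -c "
from h import *
goto([407.5,271.5,250],101.5)"
```

```text
t 10.1 pos [479.49 169.2  249.35] rpy [-1.5702 -0.0014 -0.9893] open 0.9951746801282528 F [ 0.84 -0.78  0.11]
slide [-0.12503 -0.00082 -0.00396] dr [ 0.00027 -1.18997  0.00162] | rows min 2.9999019750692453 9.522367805022325
```

drive_tool --steps '[{"slide": [-0.015,0,-0.001],"dr": [0,-0.12,0],"fingers": 0.095},{"slide": [-0.035,0,-0.002],"dr": [0,-0.24,0],"fingers": 0.095},{"slide": [-0.055,0,-0.003],"dr": [0,-0.36,0],"fingers": 0.095},{"slide": [-0.075,0,-0.003],"dr": [0,-0.48,0],"fingers": 0.095},{"slide": [-0.09,0,-0.003],"dr": [0,-0.6,0],"fingers": 0.095}]'

```text
t: 10.52
eef_pos: [428.0, 243.1, 249.2]
tcp_rot: [-1.571, -0.002, -0.388]
ft_force: [0.2, 0.3, -0.8]
opening: 1.002
```

```bash
python3 -c "
from h import *
goto([407.5,271.5,250],101.5)"
```

```text
t 10.5167 pos [428.03 243.13 249.24] rpy [-1.5712 -0.0016 -0.3885] open 1.0016115566847528 F [ 0.17  0.26 -0.83]
slide [-0.02975 -0.00081  0.01848] dr [ 0.00085 -0.58918  0.00141] | rows min 0.8399987544727584 4.7147828265868705
```

drive_tool --steps '[{"slide": [-0.006,0,0.004],"dr": [0,-0.12,0],"fingers": 0.095},{"slide": [-0.012,0,0.008],"dr": [0,-0.24,0],"fingers": 0.095},{"slide": [-0.02,0,0.012],"dr": [0,-0.36,0],"fingers": 0.095},{"slide": [-0.026,0,0.016],"dr": [0,-0.48,0],"fingers": 0.095},{"slide": [-0.03,0,0.0185],"dr": [0,-0.589,0.001],"fingers": 0.095}]'

```text
t: 10.93
eef_pos: [408.0, 271.2, 249.1]
tcp_rot: [-1.572, -0.0, 0.201]
ft_force: [0.9, -0.6, 0.5]
opening: 1.0
```

drive_tool --steps '[{"slide": [0,0,0],"dr": [0,0,0],"fingers": 0.095},{"slide": [0,0,0],"dr": [0,0,0],"fingers": 0.095},{"slide": [0,0,0],"dr": [0,0,0],"fingers": 0.095}]'

```text
t: 11.18
eef_pos: [408.6, 270.6, 249.6]
tcp_rot: [-1.572, -0.001, 0.191]
ft_force: [-0.2, -0.9, -0.1]
opening: 1.0
```

```bash
python3 -c "
from h import *
goto([407.5,271.5,250],101.5)
print(env.state()['joints'])
im=optics.read_camera('wrist');cv2.imwrite('pics/w9.png',im[:,:,::-1])
print(proj('wrist',[407.5,271.5,196]))"
```

```text
t 11.1833 pos [408.62 270.6  249.57] rpy [-1.5718 -0.0011  0.1906] open 1.0003696535422943 F [-0.16 -0.86 -0.09]
slide [-0.00093 -0.00043  0.00109] dr [ 0.001   -0.01015  0.00107] | rows min 0.03594988493985326 0.08202442042966539
[ 0.45075  0.25984  1.83318 -0.00143  1.0478  -1.3099 ]
[279.60182 222.7364 ]
```

View pics/w9.png

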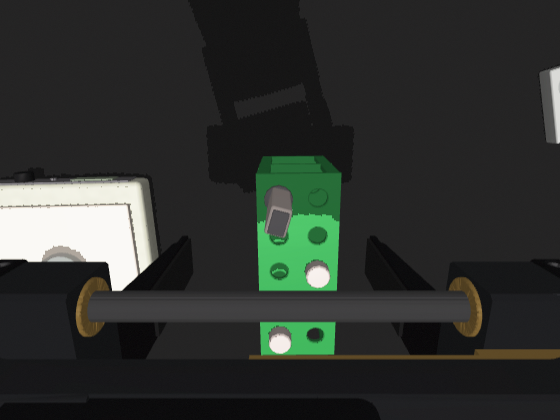

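```bash
python3 -c "
import cv2
a=cv2.imread('pics/w9.png')[170:255,235:335];cv2.imwrite('pics/c9.png',cv2.resize(a,None,fx=7,fy=7,interpolation=2))"
```

```text
(no output)
```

View pics/c9.png

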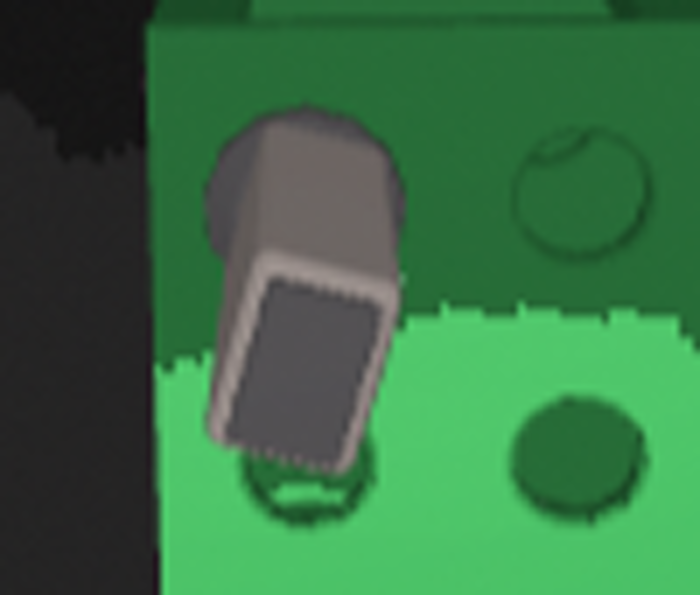

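```bash
python3 -c "
from h import *
np.set_printoptions(precision=2,suppress=True)
w=np.array([onz('wrist',(u/7+235,v/7+170),196)[:2] for u,v in [(262,252),(398,288),(345,472),(210,440)]])
print(w,w.mean(0))
L=(w[2]+w[3]-w[0]-w[1])/2;S=(w[1]+w[2]-w[0]-w[3])/2
for v in(L,S):print(np.linalg.norm(v),np.degrees(np.arctan2(v[1],v[0])))
w=np.array([onz('wrist',(u/7+235,v/7+170),125)[:2] for u,v in [(305,205),(582,192),(580,457),(307,462)]]);print(w)
goto([407.5,271.5,250],88)
"
```

```text
[[396.51 264.32]
 [397.58 278.22]
 [417.62 276.85]
 [416.84 262.82]] [407.14 270.55]
20.232327745560134 -4.072461151122245
13.990869799278869 86.20985711221307
[[408.97 270.95]
 [400.48 305.68]
 [435.99 313.45]
 [443.61 277.93]]
t 11.2333 pos [408.67 270.52 249.65] rpy [-1.5718 -0.0012  0.191 ] open 0.9979938158987399 F [-0.27  0.1  -0.42]
slide [-0.00097 -0.00035  0.00118] dr [0.00086 0.22587 0.00127] | rows min 0.03751443936253638 1.8074785225609336
```

```bash
python3 -c "
from h import *
goto([408,270.7,200],86)"
```

```text
t 11.2333 pos [408.67 270.52 249.65] rpy [-1.5718 -0.0012  0.191 ] open 0.9979938158987399 F [-0.27  0.1  -0.42]
slide [-0.00068  0.04965  0.00035] dr [0.00084 0.26077 0.00129] | rows min 1.1908007489677277 2.0868025374634067
```

drive_tool --steps '[{"slide": [-0.0005,0,0],"dr": [0.001,0.12,0.001],"fingers": 0.095},{"slide": [-0.0005,0,0],"dr": [0.001,0.24,0.001],"fingers": 0.095},{"slide": [-0.0005,0,0],"dr": [0.001,0.26,0.001],"fingers": 0.095},{"slide": [-0.0005,0,0],"dr": [0.001,0.26,0.001],"fingers": 0.095},{"slide": [-0.0005,0,0],"dr": [0.001,0.26,0.001],"fingers": 0.095}]'

```text
t: 11.65
eef_pos: [408.2, 270.6, 249.9]
tcp_rot: [-1.57, -0.001, -0.063]
ft_force: [-0.5, -0.1, 0.6]
opening: 1.001
```

drive_tool --steps '[{"slide": [0,0,0],"dr": [0,0,0],"fingers": 0.095},{"slide": [0,0,0],"dr": [0,0,0],"fingers": 0.095},{"slide": [0,0,0],"dr": [0,0,0],"fingers": 0.07}]'

```text
t: 11.9
eef_pos: [408.1, 270.7, 250.0]
tcp_rot: [-1.57, -0.001, -0.065]
ft_force: [0.3, 0.8, 1.1]
opening: 0.969
```

```bash
python3 -c "
from h import *
goto([408,270.7,143],86)
im=optics.read_camera('wrist');cv2.imwrite('pics/w10.png',im[:,:,::-1])
cv2.imwrite('pics/c10.png',cv2.resize(im[170:255,235:335,::-1],None,fx=7,fy=7,interpolation=2))"
```

```text
t 11.9 pos [408.07 270.68 249.95] rpy [-1.5703 -0.0007 -0.0649] open 0.9693319766616285 F [0.32 0.8  1.1 ]
slide [-0.00015  0.10695 -0.00004] dr [-0.00054  0.00493  0.00074] | rows min 2.56484444261189 0.0401499942918856
```

View pics/c10.png

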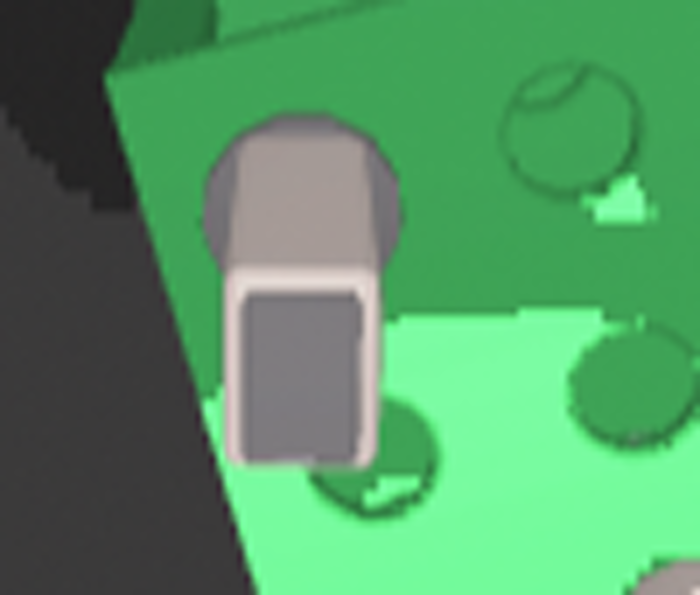

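drive_tool --steps '[{"slide": [0,0.03,0],"dr": [0,0.004,0],"fingers": 0.06},{"slide": [0,0.06,0],"dr": [0,0.004,0],"fingers": 0.06},{"slide": [0,0.085,0],"dr": [0,0.004,0],"fingers": 0.06},{"slide": [0,0.1,0],"dr": [0,0.004,0],"fingers": 0.06},{"slide": [0,0.107,0],"dr": [0,0.004,0],"fingers": 0.06}]'

```text
t: 12.37
eef_pos: [407.4, 270.4, 141.1]
tcp_rot: [-1.572, 0.002, -0.069]
ft_force: [-0.1, 1.2, 1.0]
opening: 0.64
```

drive_tool --steps '[{"slide": [0,0,0],"dr": [0,0,0],"fingers": 0.06},{"slide": [0,0,0],"dr": [0,0,0],"fingers": 0.06},{"slide": [0,0,0],"dr": [0,0,0],"fingers": 0.06},{"slide": [0,0,0],"dr": [0,0,0],"fingers": 0.06},{"slide": [0,0,0],"dr": [0,0,0],"fingers": 0.06}]'

```text
t: 12.78
eef_pos: [408.4, 270.9, 143.8]
tcp_rot: [-1.569, -0.002, -0.07]
ft_force: [0.7, 0.9, -0.2]
opening: 0.631
```

```bash
python3 -c "
from h import *
goto([408,270.7,143],86)
im=optics.read_camera('wrist');cv2.imwrite('pics/w11.png',im[:,:,::-1])
im=optics.read_camera('side');cv2.imwrite('pics/s11.png',cv2.resize(im[250:390,260:400,::-1],None,fx=4,fy=4,interpolation=2))"
```

```text
t 12.7833 pos [408.44 270.93 143.82] rpy [-1.5694 -0.0021 -0.0697] open 0.6311306086015595 F [ 0.69  0.9  -0.2 ]
slide [-0.00043  0.00081 -0.00026] dr [-0.00136  0.00009  0.00214] | rows min 0.022894617937752427 0.020324633314036847
```

View pics/w11.png

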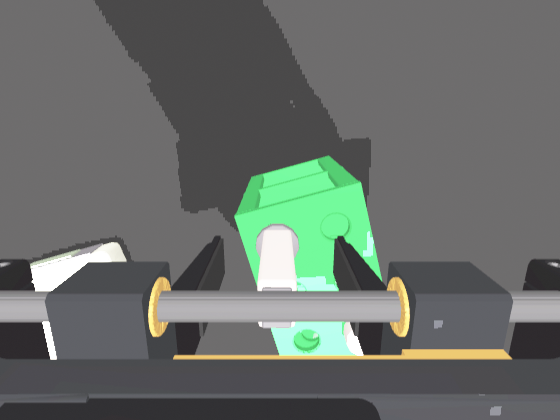

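View pics/s11.png

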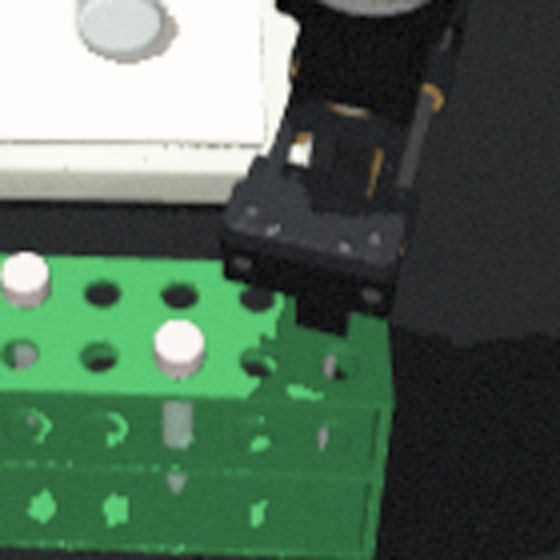

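drive_tool --steps '[{"slide": [0,0,-0.0005],"dr": [0,0,0.002],"fingers": 0.03},{"slide": [0,0,-0.0005],"dr": [0,0,0.002],"fingers": 0.02},{"slide": [0,0,-0.0005],"dr": [0,0,0.002],"fingers": 0.01},{"slide": [0,0,-0.0005],"dr": [0,0,0.002],"fingers": 0.008},{"slide": [0,0,-0.0005],"dr": [0,0,0.002],"fingers": 0.008}]'

```text
t: 13.3
eef_pos: [408.1, 270.2, 143.0]
tcp_rot: [-1.57, 0.001, -0.07]
ft_force: [0.1, 0.4, 0.7]
opening: 0.336
```

drive_tool --steps '[{"slide": [0,0,0],"dr": [0,0,0],"fingers": 0.008},{"slide": [0,0,0],"dr": [0,0,0],"fingers": 0.008},{"slide": [0,0,0],"dr": [0,0,0],"fingers": 0.008},{"slide": [0,0,0],"dr": [0,0,0],"fingers": 0.008},{"slide": [0,0,0],"dr": [0,0,0],"fingers": 0.008}]'

```text
t: 13.72
eef_pos: [408.1, 270.3, 143.0]
tcp_rot: [-1.57, 0.001, -0.07]
ft_force: [-0.7, -0.1, -0.8]
opening: 0.168
```

```bash
python3 -c "
from h import *
goto([408,270.7,310],86)
im=optics.read_camera('wrist');cv2.imwrite('pics/w12.png',im[:,:,::-1])"
```

```text
t 13.7167 pos [408.1  270.25 142.96] rpy [-1.5703  0.0013 -0.0698] open 0.16777437361590786 F [-0.65 -0.11 -0.8 ]
slide [-0.00035 -0.16704  0.00052] dr [-0.00052  0.00004 -0.00128] | rows min 4.0058456525554575 0.011074716448060079
```

View pics/w12.png

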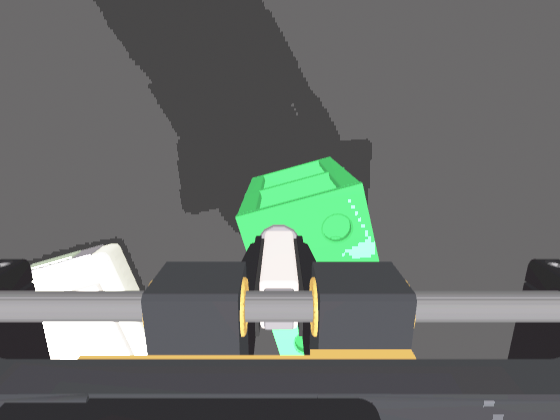

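Gripped at 16 mm, which is the handle's width. I'll draw it straight up.

drive_tool --steps '[{"slide": [0,-0.004,0],"dr": [0,0,0],"fingers": 0.008},{"slide": [0,-0.014,0],"dr": [0,0,0],"fingers": 0.008},{"slide": [0,-0.028,0],"dr": [0,0,0],"fingers": 0.008},{"slide": [0,-0.045,0],"dr": [0,0,0],"fingers": 0.008},{"slide": [0,-0.06,0],"dr": [0,0,0],"fingers": 0.008}]'

```text
t: 14.18
eef_pos: [408.1, 270.2, 204.0]
tcp_rot: [-1.57, 0.001, -0.07]
ft_force: [-0.0, 0.3, -0.6]
opening: 0.167
```

drive_tool --steps '[{"slide": [0,-0.015,0],"dr": [0,0,0],"fingers": 0.008},{"slide": [0,-0.03,0],"dr": [0,0,0],"fingers": 0.008},{"slide": [0,-0.045,0],"dr": [0,0,0],"fingers": 0.008},{"slide": [0,-0.06,0],"dr": [0,0,0],"fingers": 0.008},{"slide": [0,-0.075,0],"dr": [0,0,0],"fingers": 0.008}]'

```text
t: 14.6
eef_pos: [408.1, 270.1, 279.0]
tcp_rot: [-1.57, 0.001, -0.07]
ft_force: [-0.6, 0.5, -0.9]
opening: 0.163
```

drive_tool --steps '[{"slide": [0,-0.012,0],"dr": [0,0,0],"fingers": 0.008},{"slide": [0,-0.022,0],"dr": [0,0,0],"fingers": 0.008},{"slide": [0,-0.03,0],"dr": [0,0,0],"fingers": 0.008},{"slide": [0,-0.03,0],"dr": [0,0,0],"fingers": 0.008},{"slide": [0,-0.03,0],"dr": [0,0,0],"fingers": 0.008}]'

```text
t: 15.02
eef_pos: [408.2, 270.1, 307.9]
tcp_rot: [-1.57, 0.001, -0.07]
ft_force: [0.3, -0.7, -0.5]
opening: 0.162
```

```bash
python3 -c "
from h import *
goto([570,60,310],86)
print(env.state()['joints'])
im=optics.read_camera('wrist');cv2.imwrite('pics/w13.png',im[:,:,::-1])
im=optics.read_camera('side');cv2.imwrite('pics/s13.png',cv2.resize(im[170:370,240:440,::-1],None,fx=3,fy=3,interpolation=2))"
```

```text
t 15.0167 pos [408.22 270.11 307.9 ] rpy [-1.5702  0.0011 -0.0698] open 0.16237355855729133 F [ 0.27 -0.73 -0.53]
slide [ 0.17604 -0.00243 -0.19831] dr [-0.00062 -0.00002 -0.00115] | rows min 6.359328681035297 0.010445424264072075
[ 0.44888  0.20421  1.74404  0.00119  1.19403 -1.05253]
```

View pics/w13.png

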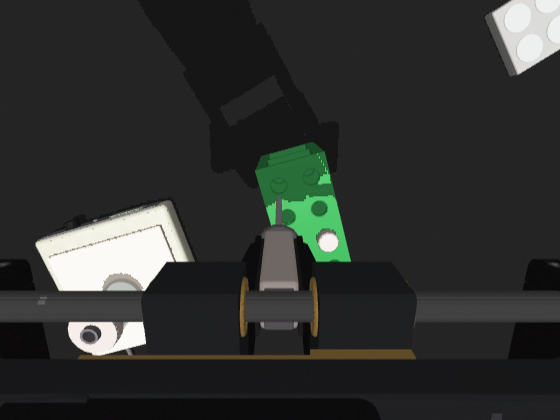

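View pics/s13.png

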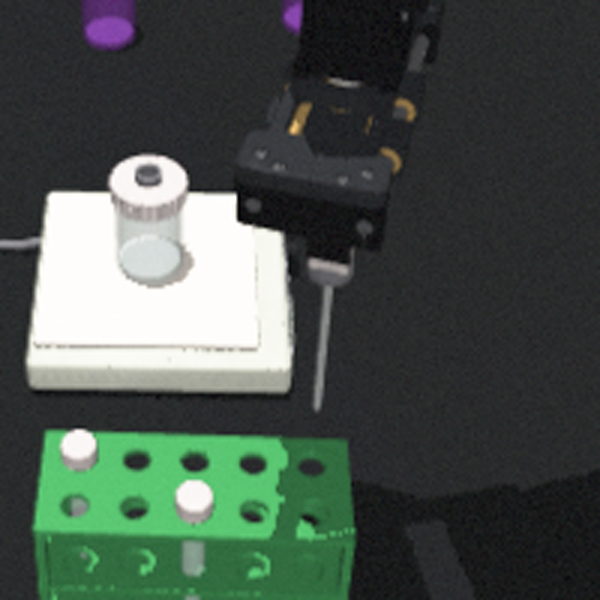

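drive_tool --steps '[{"slide": [0.006,0,-0.007],"dr": [0,0,0],"fingers": 0.008},{"slide": [0.02,-0.001,-0.023],"dr": [0,0,0],"fingers": 0.008},{"slide": [0.038,-0.002,-0.044],"dr": [0,0,0],"fingers": 0.008},{"slide": [0.056,-0.002,-0.065],"dr": [0,0,0],"fingers": 0.008},{"slide": [0.074,-0.002,-0.086],"dr": [0,0,0],"fingers": 0.008}]'

```text
t: 15.53
eef_pos: [476.9, 177.7, 309.4]
tcp_rot: [-1.571, 0.002, -0.069]
ft_force: [0.6, 0.3, -0.7]
opening: 0.168
```

drive_tool --steps '[{"slide": [0.018,0,-0.021],"dr": [0,0,0],"fingers": 0.008},{"slide": [0.034,0,-0.04],"dr": [0,0,0],"fingers": 0.008},{"slide": [0.05,0,-0.058],"dr": [0,0,0],"fingers": 0.008},{"slide": [0.064,0,-0.074],"dr": [0,0,0],"fingers": 0.008},{"slide": [0.076,0,-0.088],"dr": [0,0,0],"fingers": 0.008}]'

```text
t: 15.95
eef_pos: [546.7, 84.1, 309.0]
tcp_rot: [-1.571, 0.002, -0.071]
ft_force: [0.2, 0.3, -0.6]
opening: 0.162
```

```bash
python3 -c "
from h import *
goto([570.4,38.8,310],86)
"
```

```text
t 15.95 pos [546.67  84.1  308.96] rpy [-1.5705  0.0023 -0.0706] open 0.1624450528180835 F [ 0.15  0.3  -0.64]
slide [ 0.02686 -0.00111 -0.04352] dr [-0.00026 -0.00075 -0.00228] | rows min 1.2266959395628272 0.019310571882146434
```

drive_tool --steps '[{"slide": [0,0,0],"dr": [0,0,-0.002],"fingers": 0.008},{"slide": [0,0,0],"dr": [0,0,-0.002],"fingers": 0.008},{"slide": [0,0,0],"dr": [0,0,-0.002],"fingers": 0.008},{"slide": [0,0,0],"dr": [0,0,-0.002],"fingers": 0.008}]'

```text
t: 16.28
eef_pos: [545.4, 86.5, 309.6]
tcp_rot: [-1.57, -0.0, -0.069]
ft_force: [0.4, 0.1, -0.8]
opening: 0.167
```

```bash
python3 -c "
from h import *
goto([570.4,38.8,310],86)
for n in ('scene','side','wrist'):
  im=optics.read_camera(n);cv2.imwrite('pics/%s14.png'%n,im[:,:,::-1])
cv2.imwrite('pics/c14a.png',cv2.resize(cv2.imread('pics/scene14.png')[130:270,255:395],None,fx=4.2,fy=4.2,interpolation=2))
cv2.imwrite('pics/c14b.png',cv2.resize(cv2.imread('pics/side14.png')[130:270,235:375],None,fx=4.2,fy=4.2,interpolation=2))
"
```

```text
t 16.2833 pos [545.38  86.52 309.61] rpy [-1.5702 -0.0004 -0.0692] open 0.16694027057860422 F [ 0.35  0.15 -0.79]
slide [ 0.02827 -0.0004  -0.04588] dr [-0.00061  0.00056  0.0004 ] | rows min 1.2922445981161739 0.007391426388810043
```

View pics/c14a.png

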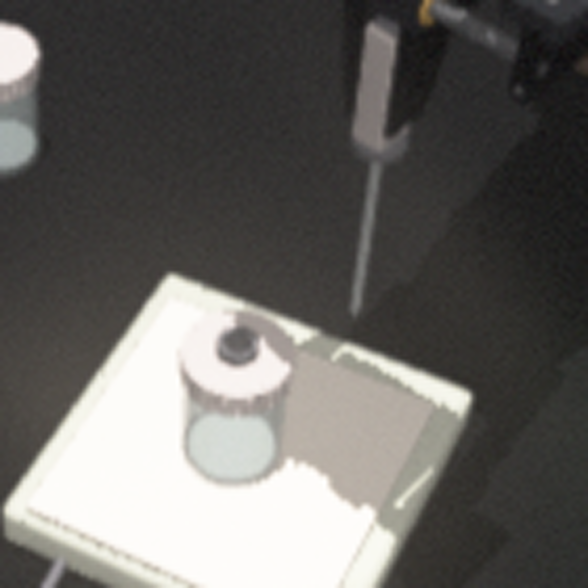

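View pics/c14b.png

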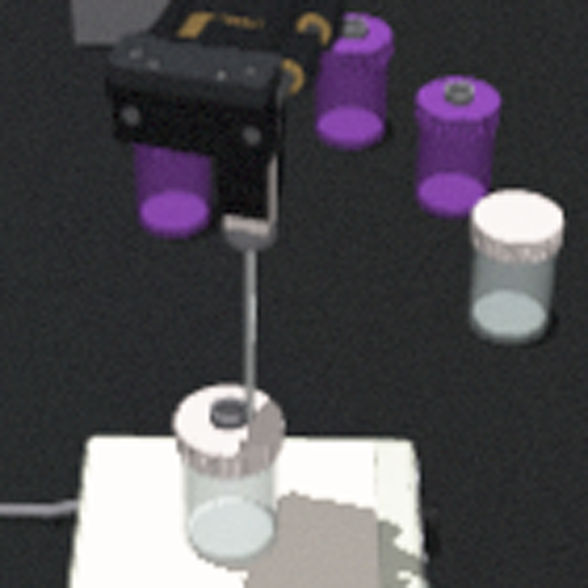

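View pics/wrist14.png

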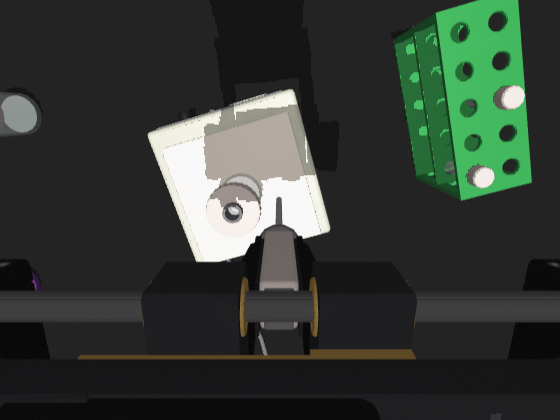

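```bash
python3 -c "
import cv2,numpy as np
a=cv2.imread('pics/scene14.png')[195:260,292:352];b=cv2.imread('pics/side14.png')[185:265,270:310];w=cv2.imread('pics/wrist14.png')[165:245,195:300]
cv2.imwrite('pics/c15a.png',cv2.resize(a,None,fx=9,fy=9,interpolation=0))
cv2.imwrite('pics/c15b.png',cv2.resize(b,None,fx=7,fy=7,interpolation=0))
cv2.imwrite('pics/c15c.png',cv2.resize(w,None,fx=7,fy=7,interpolation=0))"
```

```text
(no output)
```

View pics/c15a.png

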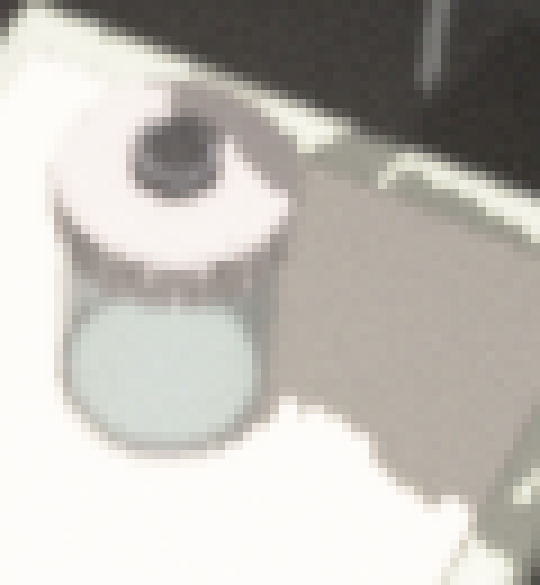

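View pics/c15b.png

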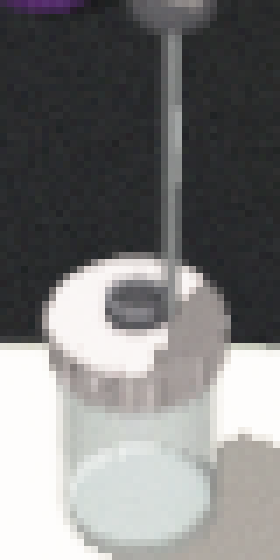

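View pics/c15c.png

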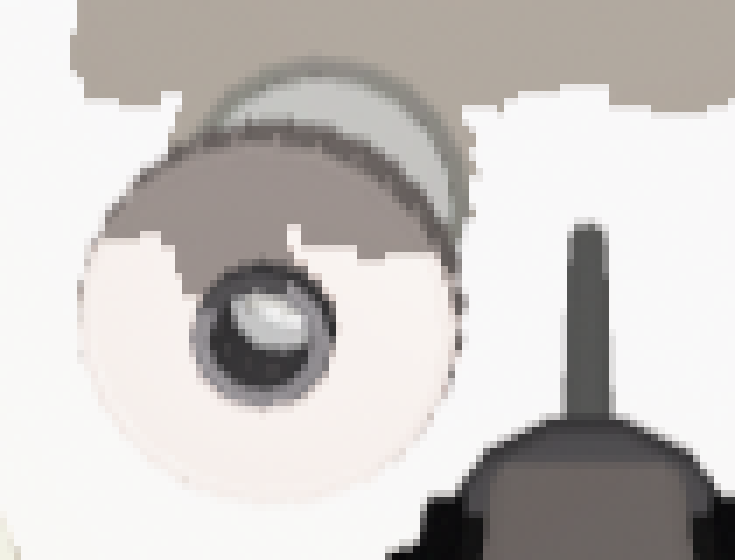

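```bash
python3 -c "
from h import *
np.set_printoptions(precision=1,suppress=True)
s=env.state();print(s['eef_pos'],s['tcp_rot'])
zt=s['eef_pos'][2]-133
for n,p,t in (('wrist',(232.1,211.6),(278.4,196.6)),('scene',(310.8,210.6),(339.1,204.7)),('side',(289.5,226.6),(293.8,230.5))):
  a=onz(n,p,139);b=onz(n,t,zt);print(n,'port',a,'tip',b,'diff',a-b)
# lid top outline fit in wrist z=131
print('lid',onz('wrist',(270/7+194.5,308/7+164.5),131))
# stem upper end
print('stemtop wrist',onz('wrist',(278.4,224),s['eef_pos'][2]-16))
"
```

```text
[545.5  86.7 309.8] [-1.6 -0.  -0.1]
wrist port [567.6  36.4 139. ] tip [545.3  87.  176.8] diff [ 22.3 -50.6 -37.8]
scene port [570.6  34.8 139. ] tip [546.3  87.4 176.8] diff [ 24.3 -52.6 -37.8]
side port [567.1  35.2 139. ] tip [543.9  89.6 176.8] diff [ 23.1 -54.4 -37.8]
lid [566.5  36.5 131. ]
stemtop wrist [532.7  88.  293.8]
```

drive_tool --steps '[{"slide": [0.005,0,-0.01],"dr": [0,0,0],"fingers": 0.008},{"slide": [0.013,0,-0.024],"dr": [0,0,0],"fingers": 0.008},{"slide": [0.021,0,-0.039],"dr": [0,0,0],"fingers": 0.008},{"slide": [0.0265,0,-0.049],"dr": [0,0,0],"fingers": 0.008},{"slide": [0.0265,0,-0.049],"dr": [0,0,0],"fingers": 0.008}]'

```text
t: 16.85
eef_pos: [569.6, 33.5, 309.5]
tcp_rot: [-1.571, -0.001, -0.071]
ft_force: [-0.0, 0.6, -1.0]
opening: 0.166
```

drive_tool --steps '[{"slide": [0,0,0],"dr": [0,0,0],"fingers": 0.008},{"slide": [0,0,0],"dr": [0,0,0],"fingers": 0.008},{"slide": [0,0,0],"dr": [0,0,0],"fingers": 0.008},{"slide": [0,0,0],"dr": [0,0,0],"fingers": 0.008},{"slide": [0,0,0],"dr": [0,0,0],"fingers": 0.008}]'

```text
t: 17.27
eef_pos: [568.7, 35.8, 309.8]
tcp_rot: [-1.57, -0.001, -0.069]
ft_force: [-0.6, -0.4, -0.7]
opening: 0.167
```

```bash
cat > shot.py <<'E'
from h import *
import sys
k=sys.argv[1]
goto([568.8,36.3,285],86)
for n in ('wrist','scene','side'):
  im=optics.read_camera(n);cv2.imwrite(f'pics/{n}{k}.png',im[:,:,::-1])
  u,v=proj(n,[568.5,36,139]).round().astype(int)
  c=im[v-45:v+15,u-25:u+25,::-1] if n!='wrist' else im[v-40:v+45,u-50:u+50,::-1]
  cv2.imwrite(f'pics/c{k}{n}.png',cv2.resize(c,None,fx=8 if n!='wrist' else 7,fy=8 if n!='wrist' else 7,interpolation=0))
  print(n,'origin',(u-25,v-45) if n!='wrist' else (u-50,v-40))
E
python3 shot.py 16
```

```text
t 17.2667 pos [568.67  35.84 309.8 ] rpy [-1.5702 -0.0009 -0.0692] open 0.16726494176420365 F [-0.55 -0.39 -0.71]
slide [0.00008 0.0248  0.00046] dr [-0.00057  0.00066  0.0009 ] | rows min 0.5948869586945936 0.010048146865638591
wrist origin (np.int64(228), np.int64(148))
scene origin (np.int64(287), np.int64(165))
side origin (np.int64(264), np.int64(182))
```

View pics/c16wrist.png

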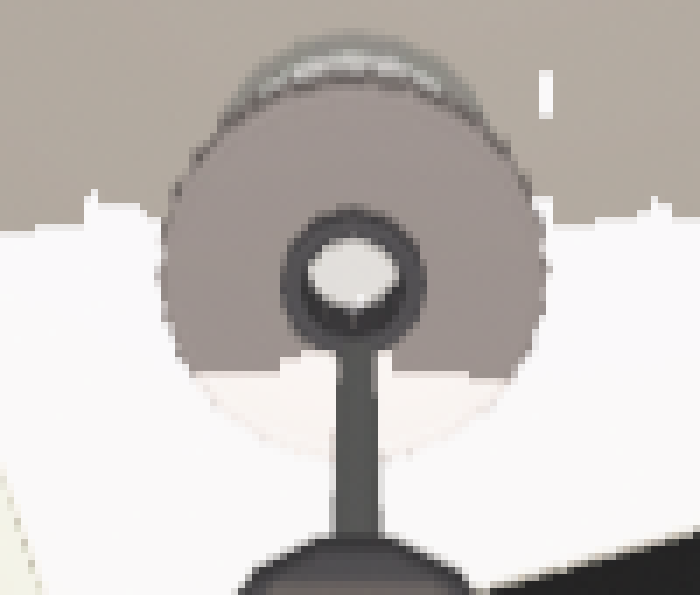

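View pics/c16scene.png

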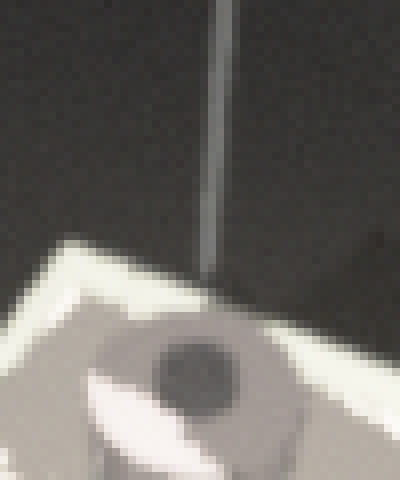

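View pics/c16side.png

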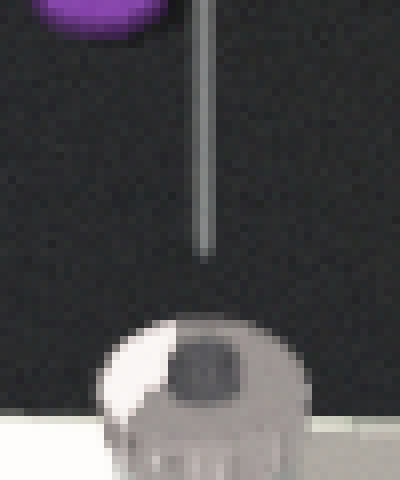

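```bash
python3 -c "
from h import *
print(onz('wrist',(277.9,187.5),139), onz('wrist',(278.2,191.2),176.7))
s=env.state();print(s['eef_pos']);p=s['eef_pos']
for z in (176.8,139,290): print(z,proj('wrist',[p[0],p[1],z]),proj('scene',[p[0],p[1],z]),proj('side',[p[0],p[1],z]))
"
```

```text
[568.22701284  35.48129014 139.        ] [563.45485309  36.16787776 176.7       ]
[568.75774106  35.62818092 309.78459469]
176.8 [278.01632337 196.82532949] [312.38519853 198.67305348] [288.57792776 213.57823167]
139 [278.07716209 187.99035669] [311.63319772 210.29309362] [288.72799262 226.60674068]
290 [277.70345105 242.26051654] [314.98503257 158.49999035] [288.08727813 170.98042784]
```

drive_tool --steps '[{"slide": [0,0.004,0],"dr": [0,0,0.0005],"fingers": 0.008},{"slide": [0,0.01,0],"dr": [0,0,0.0005],"fingers": 0.008},{"slide": [0,0.016,0],"dr": [0,0,0.0005],"fingers": 0.008},{"slide": [0,0.022,0],"dr": [0,0,0.0005],"fingers": 0.008},{"slide": [0,0.026,0],"dr": [0,0,0.0005],"fingers": 0.008}]'

```text
t: 17.83
eef_pos: [568.6, 35.4, 282.5]
tcp_rot: [-1.57, 0.001, -0.07]
ft_force: [0.0, -0.4, -0.5]
opening: 0.166
```

drive_tool --steps '[{"slide": [0,0,0],"dr": [0,0,0],"fingers": 0.008},{"slide": [0,0,0],"dr": [0,0,0],"fingers": 0.008},{"slide": [0,0,0],"dr": [0,0,0],"fingers": 0.008},{"slide": [0,0,0],"dr": [0,0,0],"fingers": 0.008},{"slide": [0,0,0],"dr": [0,0,0],"fingers": 0.008}]'

```text
t: 18.25
eef_pos: [568.9, 35.4, 283.9]
tcp_rot: [-1.57, -0.001, -0.07]
ft_force: [0.4, -0.2, -1.6]
opening: 0.164
```

```bash
python3 shot.py 17; python3 -c "
import cv2,numpy as np
a=cv2.imread('pics/c17scene.png');b=cv2.imread('pics/c17side.png');w=cv2.imread('pics/c17wrist.png')
cv2.imwrite('pics/c17.png',np.hstack([a,b]))"
```

```text
t 18.25 pos [568.93  35.39 283.94] rpy [-1.5702 -0.0007 -0.0698] open 0.16365095284968922 F [ 0.37 -0.17 -1.57]
slide [-0.00019 -0.00106  0.0009 ] dr [-0.00059 -0.00002  0.00073] | rows min 0.033756545131664296 0.007517155739321173
wrist origin (np.int64(229), np.int64(153))
scene origin (np.int64(287), np.int64(165))
side origin (np.int64(264), np.int64(182))
```

View pics/c17.png

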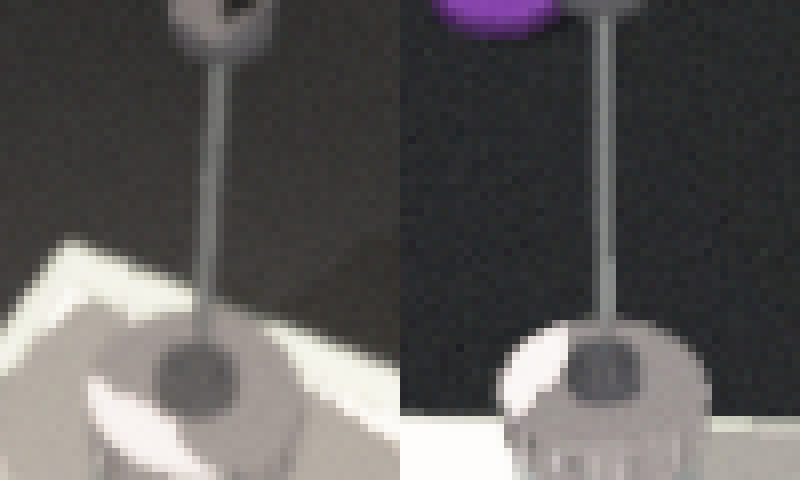

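View pics/c17wrist.png

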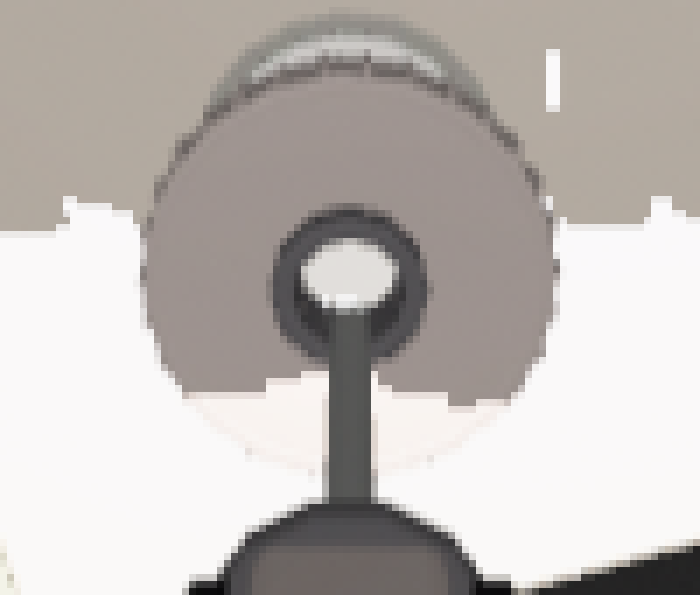

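Stem and port line up within about 1 mm in all three views: scene column 200 against 198, side 604 against 604, wrist 350 against 350 (crop pixels). I'll lower it slowly.

drive_tool --steps '[{"slide": [0,0.002,0],"dr": [0,0,0],"fingers": 0.008},{"slide": [0,0.006,0],"dr": [0,0,0],"fingers": 0.008},{"slide": [0,0.01,0],"dr": [0,0,0],"fingers": 0.008},{"slide": [0,0.014,0],"dr": [0,0,0],"fingers": 0.008},{"slide": [0,0.018,0],"dr": [0,0,0],"fingers": 0.008}]'

```text
t: 18.82
eef_pos: [568.8, 35.4, 265.0]
tcp_rot: [-1.57, 0.0, -0.07]
ft_force: [0.3, 0.9, -0.6]
opening: 0.169
```

drive_tool --steps '[{"slide": [0,0.002,0],"dr": [0,0,0],"fingers": 0.008},{"slide": [0,0.004,0],"dr": [0,0,0],"fingers": 0.008},{"slide": [0,0.004,0],"dr": [0,0,0],"fingers": 0.008},{"slide": [0,0.004,0],"dr": [0,0,0],"fingers": 0.008}]'

```text
t: 19.15
eef_pos: [568.9, 35.4, 261.7]
tcp_rot: [-1.57, -0.0, -0.07]
ft_force: [-0.2, -0.7, -0.9]
opening: 0.167
```

```bash
python3 shot.py 18; python3 -c "
import cv2,numpy as np
a=cv2.imread('pics/c18scene.png');b=cv2.imread('pics/c18side.png')
cv2.imwrite('pics/c18.png',np.hstack([a,b]))"
```

```text
t 19.15 pos [568.89  35.38 261.68] rpy [-1.5703 -0.0003 -0.0698] open 0.16740036955783966 F [-0.18 -0.67 -0.88]
slide [-0.00015 -0.02332  0.00093] dr [-0.0005   0.00002  0.00025] | rows min 0.5597038084659957 0.004466389373609973
wrist origin (np.int64(229), np.int64(159))
scene origin (np.int64(287), np.int64(165))
side origin (np.int64(264), np.int64(182))
```

View pics/c18.png

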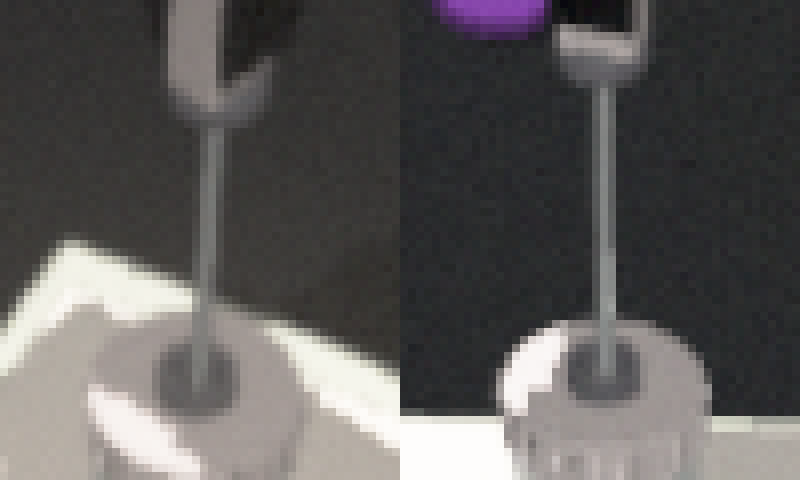

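View pics/c18wrist.png

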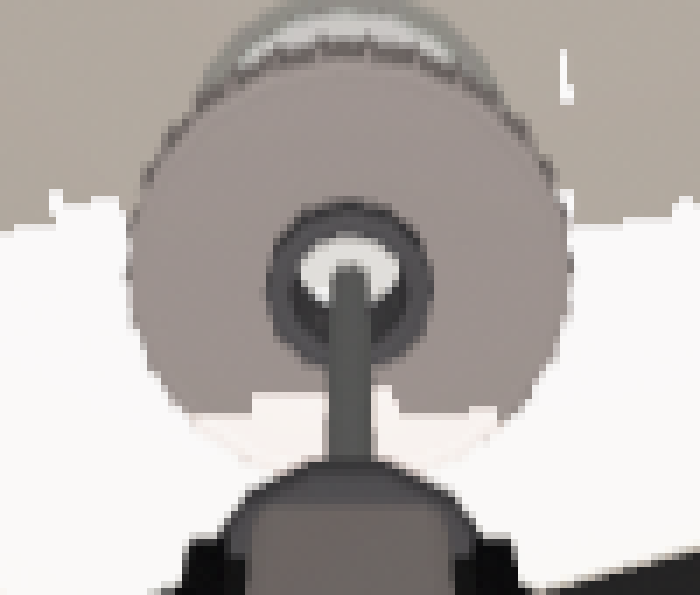

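drive_tool --steps '[{"slide": [0,0.003,0],"dr": [0,0,0],"fingers": 0.008},{"slide": [0,0.007,0],"dr": [0,0,0],"fingers": 0.008},{"slide": [0,0.011,0],"dr": [0,0,0],"fingers": 0.008},{"slide": [0,0.015,0],"dr": [0,0,0],"fingers": 0.008},{"slide": [0,0.019,0],"dr": [0,0,0],"fingers": 0.008}]'

```text
t: 19.72
eef_pos: [568.8, 35.4, 242.1]
tcp_rot: [-1.57, 0.0, -0.07]
ft_force: [0.6, 0.5, -0.2]
opening: 0.169
```

drive_tool --steps '[{"slide": [0,0.004,0],"dr": [0,0,0],"fingers": 0.008},{"slide": [0,0.008,0],"dr": [0,0,0],"fingers": 0.008},{"slide": [0,0.012,0],"dr": [0,0,0],"fingers": 0.008},{"slide": [0,0.016,0],"dr": [0,0,0],"fingers": 0.008},{"slide": [0,0.019,0],"dr": [0,0,0],"fingers": 0.008}]'

```text
t: 20.13
eef_pos: [568.8, 35.4, 223.1]
tcp_rot: [-1.57, 0.0, -0.07]
ft_force: [-0.2, 0.5, -0.8]
opening: 0.168
```

drive_tool --steps '[{"slide": [0,0.001,0],"dr": [0,0,0],"fingers": 0.008},{"slide": [0,0.001,0],"dr": [0,0,0],"fingers": 0.008},{"slide": [0,0.001,0],"dr": [0,0,0],"fingers": 0.008},{"slide": [0,0.001,0],"dr": [0,0,0],"fingers": 0.008},{"slide": [0,0.001,0],"dr": [0,0,0],"fingers": 0.008}]'

```text
t: 20.55
eef_pos: [568.9, 35.4, 222.9]
tcp_rot: [-1.57, -0.001, -0.07]
ft_force: [0.2, -1.0, -0.1]
opening: 0.171
```

drive_tool --steps '[{"slide": [0,0,0],"dr": [0,0,0],"fingers": 0.008},{"slide": [0,0,0],"dr": [0,0,0],"fingers": 0.008},{"slide": [0,0,0],"dr": [0,0,0],"fingers": 0.008},{"slide": [0,0,0],"dr": [0,0,0],"fingers": 0.008}]'

```text
t: 20.88
eef_pos: [568.9, 35.4, 222.7]
tcp_rot: [-1.57, -0.0, -0.07]
ft_force: [-0.4, -0.1, -0.1]
opening: 0.164
```

```bash
python3 shot.py 19; python3 -c "
import cv2,numpy as np
a=cv2.imread('pics/scene19.png')[165:250,280:350];b=cv2.imread('pics/side19.png')[180:265,255:325]
cv2.imwrite('pics/c19.png',cv2.resize(np.hstack([a,b]),None,fx=5.6,fy=5.6,interpolation=0))"
```

```text
t 20.8833 pos [568.88  35.41 222.74] rpy [-1.5702 -0.0004 -0.0698] open 0.16421874900400177 F [-0.44 -0.08 -0.09]
slide [-0.00012 -0.06226  0.00091] dr [-0.00058 -0.00003  0.00035] | rows min 1.4932976755686582 0.005416321352530155
wrist origin (np.int64(229), np.int64(172))
scene origin (np.int64(287), np.int64(165))
side origin (np.int64(264), np.int64(182))
```

View pics/c19.png

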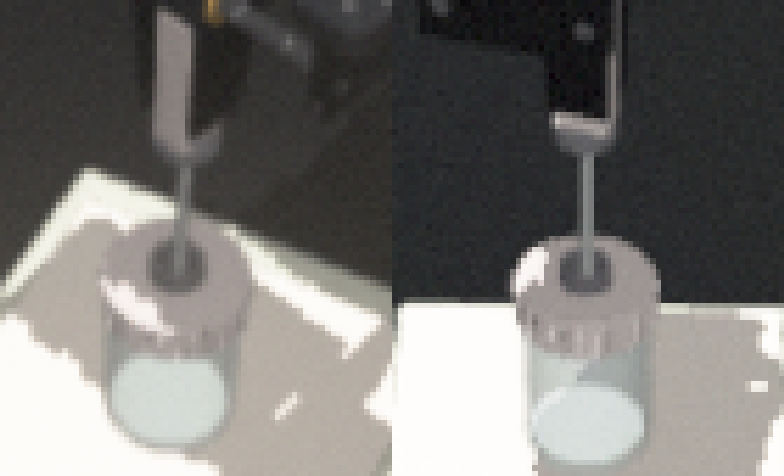

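View pics/c19wrist.png

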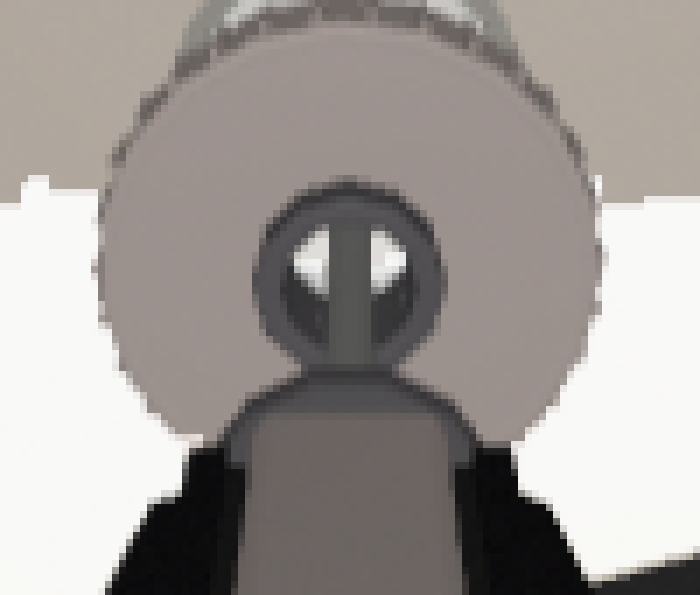

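drive_tool --steps '[{"slide": [0.0003,0,0],"dr": [0,0,0],"fingers": 0.008},{"slide": [0.0006,0,-0.0002],"dr": [0,0,0],"fingers": 0.008},{"slide": [0.0006,0,-0.0002],"dr": [0,0,0],"fingers": 0.008},{"slide": [0.0006,0,-0.0002],"dr": [0,0,0],"fingers": 0.008},{"slide": [0.0006,0,-0.0002],"dr": [0,0,0],"fingers": 0.008}]'

```text
t: 21.45
eef_pos: [569.4, 35.2, 222.7]
tcp_rot: [-1.57, -0.0, -0.07]
ft_force: [-0.2, -0.3, -1.0]
opening: 0.162
```

drive_tool --steps '[{"slide": [0,0,0],"dr": [0,0,0],"fingers": 0.008},{"slide": [0,0,0],"dr": [0,0,0],"fingers": 0.008},{"slide": [0,0,0],"dr": [0,0,0],"fingers": 0.008},{"slide": [0,0,0],"dr": [0,0,0],"fingers": 0.008},{"slide": [0,0,0],"dr": [0,0,0],"fingers": 0.008}]'

```text
t: 21.87
eef_pos: [569.5, 35.2, 222.7]
tcp_rot: [-1.57, -0.0, -0.07]
ft_force: [1.2, 0.3, 0.7]
opening: 0.165
```

```bash
python3 shot.py 20; python3 -c "
import cv2,numpy as np
a=cv2.imread('pics/scene20.png')[165:250,280:350];b=cv2.imread('pics/side20.png')[180:265,255:325]
cv2.imwrite('pics/c20.png',cv2.resize(np.hstack([a,b]),None,fx=5.6,fy=5.6,interpolation=0))
from h import *
print(np.abs(env.state()['qvel']).max())"
```

```text
t 21.8667 pos [569.45  35.17 222.69] rpy [-1.5702 -0.0003 -0.0698] open 0.16545116923614114 F [1.21 0.26 0.72]
slide [-0.00071 -0.06231  0.00112] dr [-0.00056 -0.00003  0.0003 ] | rows min 1.494513023665104 0.005112428873089397
wrist origin (np.int64(229), np.int64(171))
scene origin (np.int64(287), np.int64(165))
side origin (np.int64(264), np.int64(182))
0.0020540322477180257
```

View pics/c20.png

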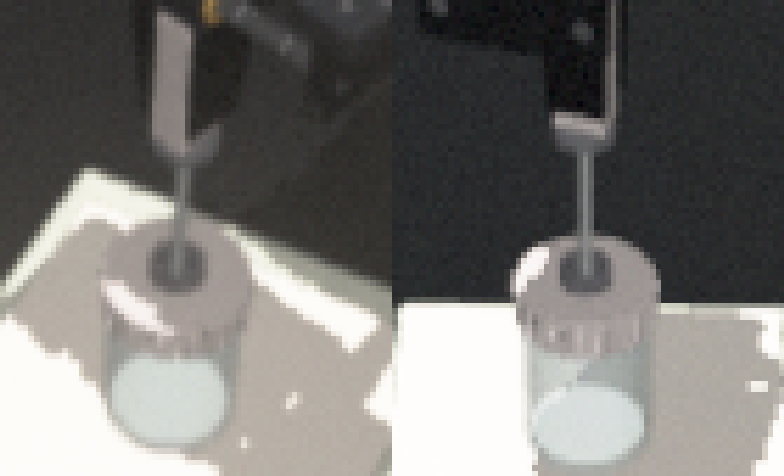

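The stem sits centred in the port in both fixed views (scene crop about (178,262), side crop about (585,270)) and the arm is still. Handing in.

```bash
python3 -c "
from cell import env
print(env.job_done())"
```

```text
the job is handed in; nothing more can be done
None
```

I stood the ported jar in the middle of the warming plate, let go of it, and drew the thermometer from the rack by its handle. I handed in with the stem lowered through the port and still held in the grip. The hand-in gave no verdict.

**Jar:** I set it down slowly until the plate pushed back with about 14 N, then eased off and released. The three cameras put it within a few mm of the plate's centre.

**Thermometer:** By the arm's position the tip ended about 50 mm below the port's mouth, which is half-way down the jar. Tool tilt was under 0.001 rad, the arm was still, and the grip opening was about 16 mm, matching the handle. The last force readings (about 1 N) were ordinary sensor noise, with no sign of contact.

**Where checks disagreed:**
- **Port centre:** the views differed by 1 to 3 mm in absolute position. Just before hand-in the scene and side views put the stem about 1 mm off centre, while the wrist view showed it centred sideways. I shifted it 0.6 mm and both fixed views then looked centred.
- **Tool position:** it took a moment to settle after quick moves, by up to several mm in height, so I waited and lowered slowly near the port.

**Bystanders:** I did not touch the other jar, the bottle or the tubes. They looked unmoved in the pictures I took, but I made no separate measurement of them at the end.

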